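Fetch the weighing cup from behind the reagents

TASK

The small porcelain weighing cup is hemmed in on the grey reagent stand by two bottles and a conical flask. Clear all three of them, standing upright, into the empty white side tray, leaving the cup alone until they are there; then set the cup upright in the middle of the balance pan, and only after that put each bottle and the flask back upright on the very place on the stand where it stood at the start. Do not tip anything over and leave the beaker, the dropper bottle and the timer where they are.

Things in the scene. Friction and masses are not known exactly. Their poses are not given: they have to be found in the camera images.
- stand: Grey reagent stand, a shallow tray 156 mm (its x) by 224 mm (its y), fixed to the worktop. Origin: centre of its underside. Floor at z 6 mm, rim 12 mm high, 4 mm thick. Ring-marked places in its frame (mm): three large (82 mm across) at (30, 66), (30, -66) and (-36, 0), one small (42 mm) at (30, 0) for the cup. Yaw within 0.25 rad.
- side_tray: Empty white plastic tray, 180 mm (its x) by 190 mm (its y), fixed; to the left or right of the stand. Origin: centre of its underside. Floor at z 4 mm, rim 14 mm high, 4 mm thick. Room for the three things, e.g. with their centres at (-38, 45), (-38, -45) and (38, 0) mm in its frame.
- balance_pan (a point): Centre of the top face of the balance's round steel pan (pan 92 mm across, 36 mm above the worktop, rigid). The balance is a low white box 150 mm by 124 mm, its top 28 mm above the worktop, fixed, on the other side of the stand from the side tray; the pan lies 22 mm behind its middle, the display in front.
- amber_bottle: Brown glass reagent bottle with a black screw cap, 68 mm across, 156 mm high, about 0.48 kg. Origin: centre of its underside, z up. Body up to 106 mm, above that neck and cap about 36 mm across (fixed to the bottle; can be gripped).
- clear_bottle: Clear glass reagent bottle with a blue screw cap, 64 mm across, 146 mm high, about 0.42 kg. Origin: centre of its underside, z up. Body up to 100 mm, above that neck and cap about 34 mm across (fixed to the bottle; can be gripped).
- conical_flask: Clear glass conical flask, no cap, 78 mm across the foot, 131 mm high, about 0.16 kg. Origin: centre of its underside, z up. Cone up to 87 mm, above that the neck, about 30 mm across (grip there).
- weighing_cup: Small white porcelain cup, 36 mm across the rim, 28 mm across the foot, 29 mm high, about 20 g. Origin: centre of its underside, z up. On the small place of the stand; can be gripped by the sides when its neighbours are gone.
- beaker: Bystander: glass beaker, 80 mm across, 92 mm high, behind the stand. Origin: on its underside, near the centre.
- dropper_bottle: Bystander: brown dropper bottle with black rubber teat, 37 mm across, 102 mm high, in front to the right. Origin: centre of its underside.
- timer: Bystander: small bench timer, 51 x 62 x 57 mm, in front to the right. Origin: centre of its underside.

How it is judged:
On the way, in this order (a step that is already met when the one before it is completed fails the run):
1. both bottles and the flask stand upright and released in the side tray, the cup not yet moved (within 12 mm) (x of amber_bottle in the frame of side_tray between -0.07 and 0.07 m and y of amber_bottle in the frame of side_tray between -0.075 and 0.075 m and z of amber_bottle in the frame of side_tray between 0 and 0.012 m and angle between each of amber_bottle, clear_bottle, conical_flask's own z axis and vertical below 0.1 rad and linear speed of each of amber_bottle, clear_bottle, conical_flask below 0.03 m/s and contact force between the fingers and amber_bottle below 0.1 N and x of clear_bottle in the frame of side_tray between -0.07 and 0.07 m and y of clear_bottle in the frame of side_tray between -0.075 and 0.075 m and z of clear_bottle in the frame of side_tray between 0 and 0.012 m and contact force between the fingers and clear_bottle below 0.1 N and x of conical_flask in the frame of side_tray between -0.07 and 0.07 m and y of conical_flask in the frame of side_tray between -0.075 and 0.075 m and z of conical_flask in the frame of side_tray between 0 and 0.012 m and contact force between the fingers and conical_flask below 0.1 N and distance of weighing_cup from where it was at the start of the episode below 0.012 m), for 0.2 s.
2. the cup stands released in the middle of the balance pan while both bottles and the flask still stand in the tray (horizontal distance between weighing_cup and balance_pan below 0.015 m and z of weighing_cup in the frame of balance_pan between -0.004 and 0.006 m and angle between each of weighing_cup, amber_bottle, clear_bottle, conical_flask's own z axis and vertical below 0.1 rad and linear speed of weighing_cup below 0.02 m/s and contact force between the fingers and weighing_cup below 0.1 N and x of amber_bottle in the frame of side_tray between -0.07 and 0.07 m and y of amber_bottle in the frame of side_tray between -0.075 and 0.075 m and z of amber_bottle in the frame of side_tray between 0 and 0.012 m and linear speed of each of amber_bottle, clear_bottle, conical_flask below 0.03 m/s and contact force between the fingers and amber_bottle below 0.1 N and x of clear_bottle in the frame of side_tray between -0.07 and 0.07 m and y of clear_bottle in the frame of side_tray between -0.075 and 0.075 m and z of clear_bottle in the frame of side_tray between 0 and 0.012 m and contact force between the fingers and clear_bottle below 0.1 N and x of conical_flask in the frame of side_tray between -0.07 and 0.07 m and y of conical_flask in the frame of side_tray between -0.075 and 0.075 m and z of conical_flask in the frame of side_tray between 0 and 0.012 m and contact force between the fingers and conical_flask below 0.1 N), for 0.2 s.
At the end, for the whole second after the job is handed in: The cup stands upright (within 0.1 rad) on the balance pan within 15 mm of its centre; each bottle and the flask stands upright (within 0.1 rad) on the stand within 15 mm of where it stood at the start; all released and at rest; the beaker, dropper bottle and timer within 20 mm of their starts (horizontal distance between weighing_cup and balance_pan below 0.015 m and z of weighing_cup in the frame of balance_pan between -0.004 and 0.006 m and angle between each of weighing_cup, amber_bottle, clear_bottle, conical_flask's own z axis and vertical below 0.1 rad and linear speed of each of weighing_cup, amber_bottle, clear_bottle, conical_flask below 0.02 m/s and contact force between the fingers and weighing_cup below 0.1 N and distance of each of amber_bottle, clear_bottle, conical_flask from where it was at the start of the episode below 0.015 m and contact force between the fingers and amber_bottle below 0.1 N and contact force between the fingers and clear_bottle below 0.1 N and contact force between the fingers and conical_flask below 0.1 N and distance of each of beaker, dropper_bottle, timer from where it was at the start of the episode below 0.02 m); the robot touches nothing.
It fails at once if a bottle, the flask, the cup or a bystander is tipped over (beyond 0.8 rad) (angle between any of amber_bottle, clear_bottle, conical_flask, weighing_cup, beaker, dropper_bottle, timer's own z axis and vertical above 0.8 rad).
It also fails if it takes over 144 s, if anything falls off the work surface, if the arm or the gripper's body presses on something with over 40 N, if the wrist force passes 120 N, or if a joint passes its speed limit or range.

ROBOT

A 7-joint arm with a two-finger parallel gripper is mounted at the origin on a cart in front of the work surface, level with it; the furniture and walls round the work are solid. World frame = base frame: x ahead of the robot, y to its left, z up, the work surface at z = 0. Lengths are in m, angles in rad, forces in N, time in s.
With the tool pointing down it reaches from about 0.4 to 0.85 m from the base axis. Payload 10.4 kg.
Tool frame: the origin (TCP) lies midway between the tips of the shut fingers; the grasp point (between the pads) lies 19 mm behind it (r.grasp_offset is the distance from the TCP to the grasp point, in m); x points along the fingers, y is the direction in which the jaws open and shut, and the axes are right-handed (so a half turn about x gives the same grasp; the last joint's range is limited). The gripper opens to 87 mm and grips with 3 to 60 N. Pads are 19 mm wide; open, the fingers measure 117 mm over their backs; the gripper's body (75 mm by 190 mm) begins 51 mm behind the grasp point.
Start: joints at [1.287, 0.332, -0.065, 1.46, 0.022, 1.35, -0.088], TCP at [0.161, -0.604, 0.193] pointing down, gripper open.
Joint ranges: [-2.6, 2.6], [-0.5, 2.12], [-1.47, 1.34], [0.16, 2.42], [-1.27, 4.41], [0.06, 2.06], [-2.6, 2.6]. Speed limits (rad/s): [2.22, 2.22, 2.79, 2.79, 3.14, 3.14, 3.14].

INTERFACE

Orientations are given as a unit quaternion [x, y, z, w].
In Python, from bench import r, vision, close_job gives the robot as it stands. The module is installed in compiled form; this text tells all that it offers.
- The arm moves only by the shell command python3 -m pendant 'ROWS' [OPENING] [FORCE]. ROWS is text: rows parted by semicolons, each of 6 numbers parted by spaces: the shift along the tool's x, y, z in units of 0.25 m (1.0 is 0.25 m), then the turn, a rotation vector about the tool's x, y, z in units of 1.5 rad (1.0 is 1.5 rad). A call has 1 to 8 rows; each row is the pose to reach, as a shift and turn from the pose commanded when the call began, along the tool's axes at that moment; what a row does not reach only later rows make up. A row lasts 1/10 s, in which the tool goes at most 50 mm and 8.59 degrees, less where a joint would pass 70% of its speed; a pose out of reach is approached as far as the arm can. A call with a number of a shift or a turn outside -1 to 1 is refused whole. A call with a gripper value outside its range is refused whole. OPENING is the gripper command: -1 is shut, 1 is fully open, values between are in proportion, set as the call begins (- or left out, the last holds). The fingers move at their own pace and stop on an object; FORCE is the grip in N (left out, the last holds). Time passes only in rows, so rows that repeat a pose let the fingers close. It gives the time, the measured TCP pose, the force and the opening at its end, in the units of the state.
- r.read_state(): the state, without advancing time (a new reading comes with each control period).
- vision.camera(name): name is "scene" or "top" or "wrist"; returns (picture, depth): 384x512x3 uint8, blue, green, red; 384x512 float32, m along the optical axis (not along the pixel's ray), 0 where there is no reading.
- vision.get_calibration(name): a dict with "camera_matrix" (3x3 intrinsics, pixels), "k1" (the pictures are not rectified: a ray, as slopes to the right and down, at radius r is drawn at 1 + k1 r^2 times it, then the intrinsics apply), "rvec" (rotation vector, rad) and "tvec" (3), from world to camera coordinates, as OpenCV has them. Camera axes: x right, y down, z forward; pixel columns grow to the right and rows downward; lengths in m; the calibration is good to about 2 mm. A picture is of the moment at which its call begins: read the wrist's pose just before it. get_calibration takes no time and is no camera call; for the wrist camera it gives the pose at the moment of the call.
- close_job(): hands the job in, once; it reports no verdict.
The state is a dict: "time": time; "joint_positions": joint angles; "joint_vel": joint speeds; "joint_torque": joint torques, N m; "ee_pos": TCP position; "eef_rot": TCP orientation; "ft_force": force on the tool from outside, world axes, zero at the start; "torque": the same for the moment, N m; "width": finger opening in m.
Only numpy, scipy, OpenCV 4.12 (cv2) and the standard library are available. Lean on these libraries where they do the work, as an engineer would, in place of code of your own. Each camera call takes 0.05 s, during which the arm holds its last target. There are 200 camera calls.

## Working session

There is one attempt and no reset: what is moved stays moved. The work goes in short steps, Python scripts to look and compute and a shell command to move; the robot and the scene stay as the last step left them, time stands still between calls to the robot, and variables do not carry over. Pictures are saved under pics/ and viewed, about 12 in all and at most 16, crops included, and the job is handed in when it is done.

```bash
mkdir -p pics
python3 - <<'E'
from bench import r, vision
import cv2, numpy as np
s=r.read_state(); print({k:np.round(v,3) for k,v in s.items()}, r.grasp_offset)
for n in ("scene","top"):
    p,d=vision.camera(n); cv2.imwrite(f"pics/{n}0.png",p); np.save(f"pics/{n}0.npy",d)
    c=vision.get_calibration(n); print(n,c)
E
```

```text
{'time': np.float64(0.0), 'joint_positions': array([ 1.287,  0.333, -0.065,  1.461,  0.022,  1.35 , -0.088]), 'joint_vel': array([-0.   , -0.   , -0.   ,  0.001, -0.001,  0.   , -0.001]), 'joint_torque': array([-0.0000e+00, -6.2327e+01,  2.4000e-02, -3.8988e+01, -6.1000e-02,
        4.0000e-02,  0.0000e+00]), 'ee_pos': array([ 0.161, -0.603,  0.193]), 'eef_rot': array([-0.701, -0.092,  0.701, -0.091]), 'ft_force': array([-0.359,  0.163,  0.029]), 'torque': array([-0.007, -0.031,  0.013]), 'width': np.float64(0.087)} 0.0187
scene {'camera_matrix': array([[439.58264751,   0.        , 255.27363434],
       [  0.        , 439.58264751, 190.31063074],
       [  0.        ,   0.        ,   1.        ]]), 'k1': -0.03119204259466779, 'rvec': array([ 1.14836085, -2.42240563,  0.88647008]), 'tvec': array([0.326074  , 0.34130231, 1.14828896])}
top {'camera_matrix': array([[451.15364454,   0.        , 245.89603809],
       [  0.        , 451.15364454, 198.78091197],
       [  0.        ,   0.        ,   1.        ]]), 'k1': 0.04502011003132667, 'rvec': array([ 2.09639418, -2.14843368,  0.18964122]), 'tvec': array([0.006494  , 0.51628139, 1.19524659])}
```

View pics/scene0.png

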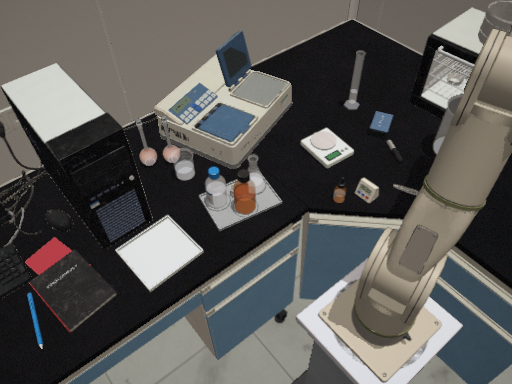

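View pics/top0.png

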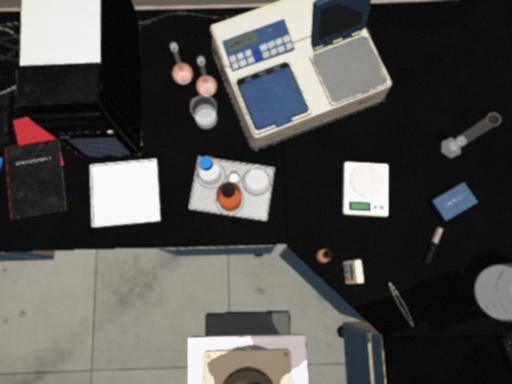

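The scene view shows the stand with the clear bottle (215,190), amber bottle (245,195) and flask (255,178). In the top view the cup is at (234,178), the tray at (125,192) and the balance at (366,188).

```bash
cat > h.py <<'E'
from bench import r, vision
import cv2, numpy as np
from scipy.spatial.transform import Rotation as R
def cal(n):
    c=vision.get_calibration(n); return c["camera_matrix"],np.array([c["k1"],0,0,0,0.]),np.array(c["rvec"]),np.array(c["tvec"])
def ray(n,uv,z,c=None):
    K,D,rv,tv=c or cal(n); M=cv2.Rodrigues(rv)[0]
    q=cv2.undistortPoints(np.array(uv,float).reshape(-1,1,2),K,D).reshape(-1,2)
    d=np.c_[q,np.ones(len(q))]@M; o=-M.T@tv
    return o+d*((z-o[2])/d[:,2])[:,None]
def proj(n,P,c=None):
    K,D,rv,tv=c or cal(n); return cv2.projectPoints(np.array(P,float).reshape(-1,1,3),rv,tv,K,D)[0].reshape(-1,2)
def crop(p,x0,y0,x1,y1,s,f):
    cv2.imwrite(f,cv2.resize(p[y0:y1,x0:x1],None,fx=s,fy=s,interpolation=cv2.INTER_CUBIC))
def delta(pos,yaw=None,s=None):
    """rows (shift, turn) from the present pose to a TCP pos, tool down, tool-y yaw"""
    s=s or r.read_state(); Q=R.from_quat(s["eef_rot"])
    d=Q.inv().apply(np.array(pos)-s["ee_pos"])/.25
    T=Q
    if yaw is not None: T=R.from_matrix(np.c_[[0,0,-1],[np.cos(yaw),np.sin(yaw),0],[np.sin(yaw),-np.cos(yaw),0]])
    return np.round(np.r_[d,(Q.inv()*T).as_rotvec()/1.5],3)
E
python3 - <<'E'
from h import *
p=cv2.imread("pics/top0.png"); d=np.load("pics/top0.npy")
crop(p,180,145,285,230,7,"pics/stand0.png")
for nm,(x0,y0,x1,y1),z in (("tray",(80,150,170,235),.014),("bal",(335,155,395,225),.028)):
    g=p[y0:y1,x0:x1].min(2)>130
    pts=np.argwhere(g)[:,::-1]+[x0,y0]
    b=cv2.boxPoints(cv2.minAreaRect(pts.astype(np.float32)))
    w=ray("top",b,z); print(nm,b.round(1).tolist(),w.round(3)[:,:2].tolist(),"c",w.mean(0).round(4),np.linalg.norm(np.diff(w,axis=0),axis=1).round(3))
M=R.from_quat(r.read_state()["eef_rot"]).as_matrix(); print(M.round(3))
E
```

```text
tray [[85.9000015258789, 163.5], [156.3000030517578, 157.60000610351562], [161.60000610351562, 221.0], [91.19999694824219, 226.89999389648438]] [[0.637, 0.45], [0.649, 0.249], [0.465, 0.232], [0.454, 0.428]] c [0.5512 0.3394 0.014 ] [0.201 0.185 0.196]
bal [[342.5, 214.8000030517578], [344.1000061035156, 160.89999389648438], [389.5, 162.1999969482422], [387.8999938964844, 216.10000610351562]] [[0.468, -0.272], [0.622, -0.287], [0.615, -0.414], [0.461, -0.397]] c [ 0.5415 -0.3424  0.028 ] [0.155 0.127 0.154]
[[-0.     0.258 -0.966]
 [ 0.001 -0.966 -0.258]
 [-1.    -0.001  0.   ]]
```

View pics/stand0.png

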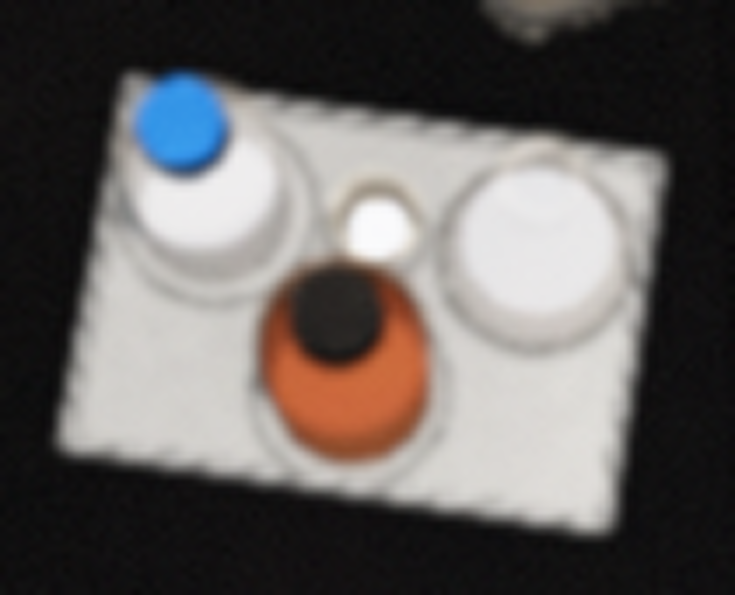

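Run:
```python
from h import *
p=cv2.imread("pics/top0.png"); q=cv2.imread("pics/scene0.png")
f=lambda l:np.array(l)/7+[180,145]
w=ray("top",f([(125,72),(667,152),(612,536),(57,455)]),.012)
c=w.mean(0)[:2]; print("stand",w.round(3)[:,:2].tolist(),c.round(4),np.linalg.norm(np.diff(w,axis=0),axis=1).round(3))
ex=(w[0]+w[1]-w[2]-w[3])[:2]; ey=(w[0]+w[3]-w[1]-w[2])[:2]
yx=np.arctan2(ex[1],ex[0]); yy=np.arctan2(-ey[0],ey[1]); yaw=(yx+yy)/2; print("yaw",yx,yy)
C,S=np.cos(yaw),np.sin(yaw)
pl={k:c+np.array([[C,-S],[S,C]])@np.array(v) for k,v in dict(clear=(.03,.066),flask=(.03,-.066),amber=(-.036,0),cup=(.03,0)).items()}
for k,v in pl.items(): print(k,v.round(4))
print("meas: clear",ray("top",f([(181,122)]),.152).round(4),"amber",ray("top",f([(338,312)]),.162).round(4),"cup",ray("top",f([(376,228)]),.030).round(4))
a=np.linspace(0,6.28,40)
def circ(im,n,xy,z,rad,col):
    P=np.c_[xy[0]+rad*np.cos(a),xy[1]+rad*np.sin(a),0*a+z]
    o=(160,130) if n=="scene" else (180,145); s=6
    cv2.polylines(im,[np.int32((proj(n,P)-o+.5)*s-.5)],1,col,1)
ims=[]
for n,im,(x0,y0,x1,y1) in (("scene",q,(160,130,290,230)),):
    im=cv2.resize(im[y0:y1,x0:x1],None,fx=6,fy=6,interpolation=cv2.INTER_CUBIC)
    circ(im,n,pl["clear"],.152,.017,(0,0,255));circ(im,n,pl["clear"],.006,.032,(0,0,255))
    circ(im,n,pl["amber"],.162,.018,(0,255,0));circ(im,n,pl["amber"],.006,.034,(0,255,0))
    circ(im,n,pl["flask"],.137,.015,(255,0,0));circ(im,n,pl["flask"],.006,.039,(255,0,0))
    circ(im,n,pl["cup"],.035,.018,(255,0,255))
    cv2.imwrite("pics/ov0.png",im)
for n,im,x0,y0,x1,y1 in (("top",p,335,155,395,225),):
    h=cv2.cvtColor(im,cv2.COLOR_BGR2HSV)[y0:y1,x0:x1]
crop(p,335,150,400,225,7,"pics/bal0.png")
b=cv2.imread("pics/bal0.png")
P=np.c_[.5634+.046*np.cos(a),-.3446+.046*np.sin(a),0*a+.036]
cv2.polylines(b,[np.int32((proj("top",P)-(335,150)+.5)*7-.5)],1,(0,0,255),1); 
i=cv2.imread("pics/ov0.png"); b=cv2.resize(b,None,fx=.7,fy=.7); i[-b.shape[0]:, :b.shape[1]]=b[:, :]; cv2.imwrite("pics/ov0.png",i)
```

```text
stand [[0.654, 0.13], [0.614, -0.093], [0.456, -0.065], [0.495, 0.158]] [0.5549 0.0324] [0.226 0.16  0.226]
yaw -0.17420012522018785 -0.17403528722328612
clear [0.5959 0.0922]
flask [ 0.573  -0.0378]
amber [0.5194 0.0387]
cup [0.5844 0.0272]
meas: clear [[0.594  0.0936 0.152 ]] amber [[0.5196 0.037  0.162 ]] cup [[0.5812 0.0268 0.03  ]]
```

View pics/ov0.png

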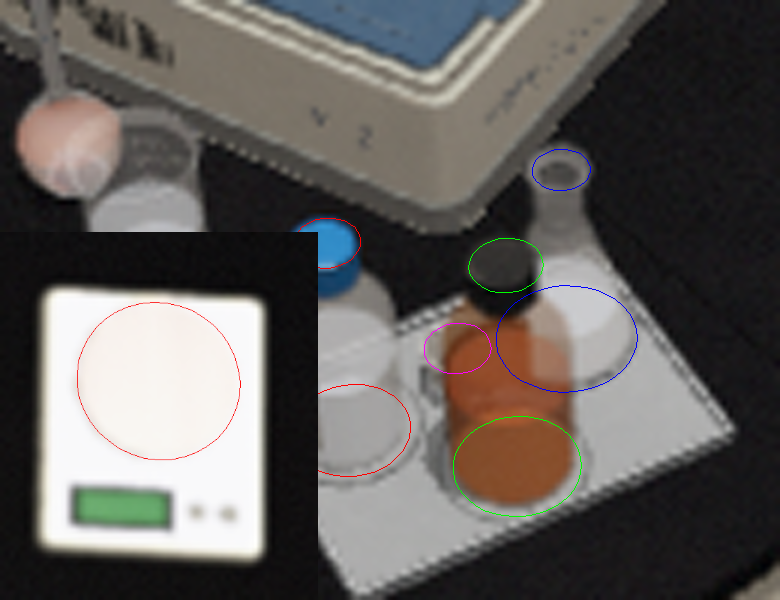

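The overlays match to about 3 mm: the caps, feet and flask mouth agree with the ring places, and the pan circle fits. I'll check nearby tall furniture, then move.

```bash
python3 - <<'E'
from h import *
d=np.load("pics/top0.npy"); K,D,rv,tv=cal("top"); M=cv2.Rodrigues(rv)[0]
v,u=np.mgrid[0:384,0:512]; q=cv2.undistortPoints(np.c_[u.ravel(),v.ravel()].astype(float).reshape(-1,1,2),K,D).reshape(-1,2)
P=((np.c_[q,np.ones(len(q))]*d.reshape(-1,1))-tv)@M; P=P[d.ravel()>0]
for y0 in np.arange(-.5,.6,.1):
    m=(P[:,1]>y0)&(P[:,1]<y0+.1)&(P[:,2]>.05)&(P[:,0]>.62)
    print(round(y0,1),[(round(a,2),round(P[m&(P[:,0]>a)&(P[:,0]<a+.05),2].max(initial=0),2)) for a in (.62,.67,.72,.77,.82)])
print(delta([.2,-.5,.36],-np.pi/2))
E
python3 -m pendant '-0.72 0 0 0 0 0;-0.72 0 0 0 0 0;-0.72 0 0 0 0 0;-0.72 0 0 0 0 0;-0.72 0 0 0 0 0'  0.4 30
```

```text
-0.5 [(0.62, np.float64(0.0)), (0.67, np.float64(0.0)), (0.72, np.float64(0.0)), (0.77, np.float64(0.12)), (0.82, np.float64(0.11))]
-0.4 [(0.62, np.float64(0.0)), (0.67, np.float64(0.0)), (0.72, np.float64(0.11)), (0.77, np.float64(0.12)), (0.82, np.float64(0.12))]
-0.3 [(0.62, np.float64(0.0)), (0.67, np.float64(0.0)), (0.72, np.float64(0.12)), (0.77, np.float64(0.12)), (0.82, np.float64(0.12))]
-0.2 [(0.62, np.float64(0.0)), (0.67, np.float64(0.13)), (0.72, np.float64(0.13)), (0.77, np.float64(0.13)), (0.82, np.float64(0.13))]
-0.1 [(0.62, np.float64(0.06)), (0.67, np.float64(0.13)), (0.72, np.float64(0.13)), (0.77, np.float64(0.13)), (0.82, np.float64(0.13))]
-0.0 [(0.62, np.float64(0.11)), (0.67, np.float64(0.0)), (0.72, np.float64(0.12)), (0.77, np.float64(0.13)), (0.82, np.float64(0.19))]
0.1 [(0.62, np.float64(0.0)), (0.67, np.float64(0.0)), (0.72, np.float64(0.09)), (0.77, np.float64(0.09)), (0.82, np.float64(0.2))]
0.2 [(0.62, np.float64(0.38)), (0.67, np.float64(0.39)), (0.72, np.float64(0.39)), (0.77, np.float64(0.38)), (0.82, np.float64(0.37))]
0.3 [(0.62, np.float64(0.39)), (0.67, np.float64(0.39)), (0.72, np.float64(0.39)), (0.77, np.float64(0.38)), (0.82, np.float64(0.38))]
0.4 [(0.62, np.float64(0.39)), (0.67, np.float64(0.39)), (0.72, np.float64(0.39)), (0.77, np.float64(0.38)), (0.82, np.float64(0.38))]
0.5 [(0.62, np.float64(0.0)), (0.67, np.float64(0.0)), (0.72, np.float64(0.0)), (0.77, np.float64(0.0)), (0.82, np.float64(0.0))]
[-0.669 -0.361 -0.257  0.174  0.     0.001]
time: 0.6
ee_pos: [0.1615, -0.6049, 0.3784]
eef_rot: [0.702, 0.089, -0.701, 0.094]
ft_force: [0.9, -0.9, -0.1]
width: 0.0625
```

```bash
python3 - <<'E'
from h import *
d=np.load("pics/top0.npy"); K,D,rv,tv=cal("top"); M=cv2.Rodrigues(rv)[0]
v,u=np.mgrid[0:384,0:512]; q=cv2.undistortPoints(np.c_[u.ravel(),v.ravel()].astype(float).reshape(-1,1,2),K,D).reshape(-1,2)
P=((np.c_[q,np.ones(len(q))]*d.reshape(-1,1))-tv)@M; P=P[d.ravel()>0]
for a in np.arange(.2,.5,.05):
    m=(P[:,1]>a)&(P[:,1]<a+.05)&(P[:,2]>.1)&(P[:,0]>.4); print(a.round(2),P[m,0].min(initial=9).round(3))
E
python3 -m pendant '0 -0.5 -0.5 0.174 0 0;0 -0.5 -0.5 0.174 0 0;0 -0.5 -0.5 0.174 0 0;0 -0.5 -0.5 0.174 0 0;0 -0.5 -0.5 0.174 0 0'
python3 - <<'E'
from h import *
print(r.read_state()["ee_pos"],r.read_state()["joint_positions"],delta([.45,-.1,.36],-np.pi/2),delta([.519,.038,.36],-np.pi/2))
E
```

```text
0.2 9.0
0.25 0.657
0.3 0.653
0.35 0.652
0.4 0.65
0.45 0.651
time: 1.1
ee_pos: [0.2525, -0.4474, 0.3735]
eef_rot: [0.707, 0.002, -0.707, 0.002]
ft_force: [-0.5, -0.5, 0.5]
width: 0.0611
[ 0.25254327 -0.4474378   0.37353836] [ 1.09643103  0.06008667 -0.13559232  1.41166722  0.00736749  1.67014851
 -0.60290804] [ 5.500e-02 -1.385e+00 -7.980e-01  4.000e-03 -1.000e-03  0.000e+00] [ 5.500e-02 -1.935e+00 -1.078e+00  4.000e-03 -1.000e-03  0.000e+00]
```

```bash
python3 -m pendant '0 -1 -0.55 0.004 0 0;0 -1 -0.55 0.004 0 0;0 -1 -0.55 0.004 0 0;0 -1 -0.55 0.004 0 0;0 -1 -0.55 0.004 0 0;0 -1 -0.55 0.004 0 0;0 -1 -0.55 0.004 0 0' 0.4
python3 -m pendant '0 -0.94 -0.52 0 0 0;0 -0.94 -0.52 0 0 0;0 -0.94 -0.52 0 0 0;0 -0.94 -0.52 0 0 0;0 -0.94 -0.52 0 0 0;0 -0.94 -0.52 0 0 0;0 -0.94 -0.52 0 0 0;0 -0.94 -0.52 0 0 0'
python3 - <<'E'
from h import *
p,d=vision.camera("wrist"); cv2.imwrite("pics/w1.png",p)
print(r.read_state()["ee_pos"],r.read_state()["joint_positions"],delta([.5195,.038,.123],-np.pi/2))
E
```

```text
time: 1.8
ee_pos: [0.3892, -0.1969, 0.3731]
eef_rot: [0.707, 0.001, -0.707, 0.0]
ft_force: [-0.2, -0.5, 0.4]
width: 0.0607
time: 2.6
ee_pos: [0.5188, 0.0317, 0.3726]
eef_rot: [-0.707, 0.003, 0.708, 0.003]
ft_force: [-0.1, -0.5, 0.6]
width: 0.061
[0.51872614 0.03121803 0.37283164] [ 0.5340482   0.1263873  -0.7585892   1.37081576  0.08749117  1.67953011
 -1.79039369] [ 0.999 -0.028 -0.004 -0.006  0.001 -0.   ]
```

View pics/w1.png

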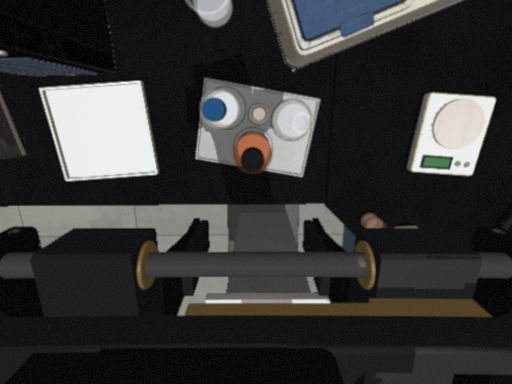

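Wrist view: amber cap at (252,160), blue cap (214,109), cup (259,115), pan centre (459,123), and tray corners (42,88), (141,81), (158,172) and (65,181).

```bash
python3 - <<'E'
from h import *
f=lambda a,z:ray("wrist",a,z).round(4)[:,:2].tolist()
print("amber",f([(252,160)],.162),"clear",f([(214,109)],.152),"cup",f([(259,115)],.035),"pan",f([(459,123)],.036))
t=np.array(f([(42,88),(141,81),(158,172),(65,181)],.016)); print("tray",t.tolist(),t.mean(0))
E
python3 -m pendant '0.4 -0.028 -0.004 -0.006 0 0;0.4 -0.028 -0.004 -0.006 0 0;0.4 -0.028 -0.004 -0.006 0 0;0.4 -0.028 -0.004 -0.006 0 0'
```

```text
amber [[0.5231, 0.0376]] clear [[0.5964, 0.0918]] cup [[0.585, 0.0253]] pan [[0.5658, -0.3478]]
tray [[0.6354, 0.4304], [0.6473, 0.2453], [0.4733, 0.2333], [0.4558, 0.4258]] [0.55295 0.3337 ]
time: 3.05
ee_pos: [0.5198, 0.0387, 0.2748]
eef_rot: [0.707, -0.0, -0.707, 0.0]
ft_force: [0.0, -0.6, 2.1]
width: 0.0606
```

```bash
python3 -m pendant '0.2 0 -0.004 0 0 0;0.4 0 -0.004 0 0 0;0.5 0 -0.004 0 0 0;0.56 0 -0.004 0 0 0;0.6 0 -0.004 0 0 0;0.6 0 -0.004 0 0 0'
python3 -m pendant '0 0 0 0 0 0;0 0 0 0 0 0;0 0 0 0 0 0;0 0 0 0 0 0;0 0 0 0 0 0;0 0 0 0 0 0' -1 30
python3 -c "from h import *;print(r.read_state())"
```

```text
time: 3.65
ee_pos: [0.5218, 0.04, 0.1244]
eef_rot: [0.708, 0.001, -0.707, 0.001]
ft_force: [0.6, 0.3, -0.1]
width: 0.0609
time: 4.25
ee_pos: [0.5212, 0.0399, 0.1239]
eef_rot: [0.707, 0.001, -0.707, 0.001]
ft_force: [1.0, -2.4, 4.4]
width: 0.0331
{'time': 4.25, 'joint_positions': array([ 0.50994599,  0.23885158, -0.75651921,  1.78896908,  0.17723548,
        1.18214047, -1.86824646]), 'joint_vel': array([-0.00103959,  0.00221146,  0.00180976, -0.00102423, -0.00044323,
       -0.00260739, -0.00279704]), 'joint_torque': array([-1.07815873e+00, -4.23030281e+01, -6.69741645e+00, -3.46590006e+01,
       -6.67768456e-01, -2.27182531e-01,  2.20358357e-03]), 'ee_pos': array([0.52119043, 0.03988908, 0.12390636]), 'eef_rot': array([ 7.07436665e-01,  6.44756179e-04, -7.06775663e-01,  1.05461957e-03]), 'ft_force': array([ 1.03755994, -2.36424883,  4.43352335]), 'torque': array([-0.50107958, -0.04057518, -0.00187969]), 'width': 0.03305744046083578}
```

```bash
python3 -m pendant '-0.04 0 0 0 0 0;-0.12 0 0 0 0 0;-0.24 0 0 0 0 0;-0.36 0 0 0 0 0;-0.48 0 0 0 0 0;-0.6 0 0 0 0 0;-0.68 0 0 0 0 0;-0.72 0 0 0 0 0' - 30
python3 -m pendant '0 -0.03 0 0 0 0;0 -0.1 0 0 0 0;0 -0.2 0 0 0 0;0 -0.3 0.01 0 0 0;0 -0.4 0.02 0 0 0;0 -0.5 0.03 0 0 0;0 -0.6 0.03 0 0 0;0 -0.7 0.03 0 0 0'
python3 -m pendant '0 -0.1 0 0 0 0;0 -0.2 0.01 0 0 0;0 -0.3 0.02 0 0 0;0 -0.4 0.03 0 0 0;0 -0.5 0.03 0 0 0;0 -0.58 0.03 0 0 0;0 -0.63 0.03 0 0 0;0 -0.65 0.03 0 0 0'
python3 - <<'E'
from h import *
p,d=vision.camera("scene"); crop(p,80,100,320,300,3,"pics/s1.png")
s=r.read_state();print(s["ee_pos"],s["joint_positions"],s["width"],delta([.507,.381,.122],-np.pi/2))
E
```

```text
time: 5.05
ee_pos: [0.5208, 0.0408, 0.305]
eef_rot: [0.707, 0.001, -0.707, 0.001]
ft_force: [0.5, -0.3, -6.5]
width: 0.0328
time: 5.85
ee_pos: [0.5117, 0.2166, 0.3017]
eef_rot: [-0.706, -0.001, 0.708, -0.001]
ft_force: [1.3, 0.5, -5.4]
width: 0.0332
time: 6.65
ee_pos: [0.5032, 0.3795, 0.3014]
eef_rot: [-0.706, -0.002, 0.708, -0.002]
ft_force: [-0.0, -0.1, -5.7]
width: 0.0331
[0.50335796 0.3793997  0.30161725] [-0.10828551  0.44711716 -0.89703689  1.21970787  0.3433448   1.62975318
 -2.49929513] 0.0330430893913957 [ 0.718 -0.007 -0.017  0.004  0.002 -0.   ]
```

View pics/s1.png

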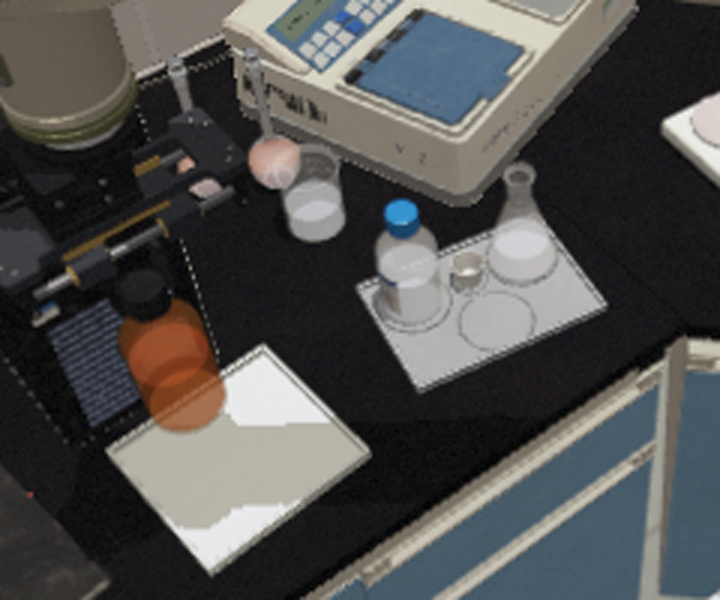

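The amber bottle hangs upright over the tray. Joint 7 is close to its limit, so I'll turn the wrist back 0.3 rad before lowering.

```bash
python3 -m pendant '0 -0.007 -0.017 -0.05 0 0;0 -0.007 -0.017 -0.12 0 0;0 -0.007 -0.017 -0.18 0 0;0 -0.007 -0.017 -0.2 0 0;0 -0.007 -0.017 -0.2 0 0'
python3 -m pendant '0.05 0 0 0 0 0;0.15 0 0 0 0 0;0.25 0 0 0 0 0;0.35 0 0 0 0 0;0.45 0 0 0 0 0;0.53 0 0 0 0 0;0.6 0 0 0 0 0;0.6 0 0 0 0 0'
python3 - <<'E'
from h import *
s=r.read_state();print(s["ee_pos"],s["joint_positions"],s["width"],delta([.507,.381,.122],-np.pi/2+.3))
E
```

```text
time: 7.2
ee_pos: [0.5091, 0.3789, 0.3029]
eef_rot: [-0.699, -0.106, 0.699, -0.106]
ft_force: [0.5, -0.9, -5.7]
width: 0.0332
time: 8.0
ee_pos: [0.5079, 0.3778, 0.1499]
eef_rot: [-0.698, -0.105, 0.701, -0.107]
ft_force: [0.3, -1.1, -6.2]
width: 0.033
[0.50793638 0.37775944 0.1499255 ] [-0.05641812  0.53804413 -0.91594597  1.45424473  0.42744495  1.36386512
 -2.26260497] 0.03298300805377679 [ 0.112 -0.014 -0.001  0.001  0.003 -0.001]
```

```bash
python3 -m pendant '0.03 0 0 0 0.002 0;0.06 0 0 0 0.002 0;0.085 0 0 0 0.002 0;0.1 0 0 0 0.002 0;0.108 0 0 0 0.002 0;0.112 0 0 0 0.002 0;0.116 0 0 0 0.002 0;0.116 0 0 0 0.002 0'
```

```text
time: 8.8
ee_pos: [0.5091, 0.3795, 0.1245]
eef_rot: [0.7, 0.107, -0.698, 0.107]
ft_force: [0.2, -1.0, -5.4]
width: 0.0328
```

```bash
python3 -m pendant '0.004 0 0 0 0 0;0.008 0 0 0 0 0;0.012 0 0 0 0 0;0.012 0 0 0 0 0'
python3 -m pendant '0.002 0 0 0 0 0;0.004 0 0 0 0 0;0.004 0 0 0 0 0'
```

```text
time: 9.2
ee_pos: [0.5096, 0.3797, 0.122]
eef_rot: [0.701, 0.107, -0.698, 0.106]
ft_force: [0.1, -0.1, 0.2]
width: 0.0331
time: 9.5
ee_pos: [0.5102, 0.3799, 0.1219]
eef_rot: [0.701, 0.107, -0.697, 0.106]
ft_force: [1.0, -2.1, 7.1]
width: 0.0331
```

```bash
python3 -m pendant '-0.004 0 0 0 0 0;-0.004 0 0 0 0 0;-0.004 0 0 0 0 0;-0.004 0 0 0 0 0' 0.3
python3 -m pendant '-0.05 0 0 0 0 0;-0.15 0 0 0 0 0;-0.3 0 0 0 0 0;-0.5 0 0 0 0 0;-0.7 0 0 0 0 0;-0.7 0 0 0.1 0 0;-0.7 0 0 0.2 0 0;-0.7 0 0 0.2 0 0'
python3 - <<'E'
from h import *
p,d=vision.camera("scene"); cv2.imwrite("pics/s2.png",p)
print(ray("scene",[(0,0)],.16) is None)
s=r.read_state();print(s["ee_pos"],s["joint_positions"],s["width"],delta([.5955,.0925,.30],-np.pi/2))
E
```

```text
time: 9.9
ee_pos: [0.5089, 0.3797, 0.1213]
eef_rot: [0.7, 0.107, -0.698, 0.107]
ft_force: [-1.2, -0.1, -0.4]
width: 0.0541
time: 10.7
ee_pos: [0.5084, 0.3796, 0.2976]
eef_rot: [0.709, 0.001, -0.706, -0.0]
ft_force: [-0.2, -0.3, -0.1]
width: 0.0565
False
[0.50840287 0.37947276 0.29715223] [-0.10776628  0.45133243 -0.89375889  1.22337092  0.34953221  1.6173956
 -2.49609994] 0.05689039408552265 [-1.10e-02  1.15e+00 -3.41e-01  4.00e-03 -2.00e-03  1.00e-03]
```

Released cleanly (pose and force are fine). Next is the clear bottle.

```bash
python3 -m pendant '0 0.6 -0.17 0.004 0 0;0 0.6 -0.17 0.004 0 0;0 0.6 -0.17 0.004 0 0;0 0.6 -0.17 0.004 0 0'
python3 -m pendant '0 0.55 -0.171 0 0 0;0 0.55 -0.171 0 0 0;0 0.55 -0.171 0 0 0;0 0.55 -0.171 0 0 0;0 0.55 -0.171 0 0 0'
python3 - <<'E'
from h import *
s=r.read_state();print(s["ee_pos"],s["joint_positions"],s["width"],delta([.5955,.0925,.114],-np.pi/2))
E
```

```text
time: 11.15
ee_pos: [0.5546, 0.2217, 0.2961]
eef_rot: [0.708, -0.004, -0.706, -0.002]
ft_force: [0.1, 0.5, 0.5]
width: 0.0564
time: 11.65
ee_pos: [0.5939, 0.0909, 0.2962]
eef_rot: [0.708, -0.0, -0.706, -0.001]
ft_force: [-0.1, 0.8, -0.2]
width: 0.0567
[0.59391839 0.09090848 0.29621028] [ 0.39429199  0.34741749 -0.82604443  1.32364517  0.25280438  1.57463032
 -1.97207446] 0.05665160420461985 [ 0.729 -0.006 -0.005 -0.001 -0.001  0.001]
```

```bash
python3 -m pendant '0.2 -0.006 -0.005 0 -0.001 0;0.4 -0.006 -0.005 0 -0.001 0;0.55 -0.006 -0.005 0 -0.001 0;0.65 -0.006 -0.005 0 -0.001 0;0.71 -0.006 -0.005 0 -0.001 0;0.73 -0.006 -0.005 0 -0.001 0;0.73 -0.006 -0.005 0 -0.001 0'
python3 -m pendant '0 0 0 0 0 0;0 0 0 0 0 0;0 0 0 0 0 0;0 0 0 0 0 0;0 0 0 0 0 0;0 0 0 0 0 0' -1 30
python3 -c "from h import *;print(r.read_state()['ee_pos'])"
```

```text
time: 12.35
ee_pos: [0.5956, 0.0944, 0.1144]
eef_rot: [0.708, -0.0, -0.707, -0.001]
ft_force: [0.2, 0.6, 0.2]
width: 0.0566
time: 12.95
ee_pos: [0.5959, 0.0934, 0.1144]
eef_rot: [0.708, -0.001, -0.706, -0.001]
ft_force: [-0.3, -0.4, 4.9]
width: 0.0312
[0.59593272 0.09339728 0.11440493]
```

```bash
python3 -m pendant '-0.04 0 0 0 0 0;-0.12 0 0 0 0 0;-0.24 0 0 0 0 0;-0.36 0 0 0 0 0;-0.48 0 0 0 0 0;-0.6 0 0 0 0 0;-0.68 0 0 0 0 0;-0.72 0 0 0 0 0' - 30
python3 -m pendant '0 -0.04 0.02 0 0 0;0 -0.14 0.06 0 0 0;0 -0.26 0.11 0 0 0;0 -0.38 0.16 0 0 0;0 -0.5 0.21 0 0 0;0 -0.6 0.25 0 0 0;0 -0.7 0.29 0 0 0;0 -0.77 0.33 0 0 0'
python3 -m pendant '0.05 0 0 0 0 0;0.15 0 0 0 0 0;0.25 0 0 0 0 0;0.35 0 0 0 0 0;0.45 0 0 0 0 0;0.53 0 0 0 0 0;0.6 0 0 0 0 0;0.6 0 0 0 0 0'
python3 - <<'E'
from h import *
s=r.read_state();print(s["ee_pos"],s["joint_positions"],s["width"],delta([.5136,.287,.1124],-np.pi/2))
E
```

```text
time: 13.75
ee_pos: [0.5954, 0.0937, 0.2958]
eef_rot: [0.708, -0.001, -0.706, -0.001]
ft_force: [-0.4, 0.7, -4.9]
width: 0.0311
time: 14.55
ee_pos: [0.5112, 0.2884, 0.2923]
eef_rot: [-0.707, 0.0, 0.708, 0.0]
ft_force: [0.6, 0.6, -3.0]
width: 0.0313
time: 15.35
ee_pos: [0.5114, 0.2847, 0.1401]
eef_rot: [-0.706, 0.002, 0.709, 0.0]
ft_force: [0.1, -0.2, -4.9]
width: 0.0312
[0.51144933 0.28465175 0.14010673] [ 0.11062617  0.41753348 -0.87935652  1.60024681  0.33029329  1.28568565
 -2.39576871] 0.031216273939436698 [ 0.111 -0.01  -0.009 -0.002  0.003 -0.001]
```

```bash
python3 -m pendant '0.03 0 0 0 0.002 0;0.06 0 0 0 0.002 0;0.085 0 0 0 0.002 0;0.1 0 0 0 0.002 0;0.108 0 0 0 0.002 0;0.112 0 0 0 0.002 0;0.118 0 0 0 0.002 0;0.118 0 0 0 0.002 0'
python3 -m pendant '0.004 0 0 0 0 0;0.008 0 0 0 0 0;0.008 0 0 0 0 0'
```

```text
time: 16.15
ee_pos: [0.5138, 0.2863, 0.1145]
eef_rot: [0.709, -0.001, -0.706, -0.001]
ft_force: [0.3, -0.4, -5.1]
width: 0.031
time: 16.45
ee_pos: [0.5138, 0.2863, 0.1125]
eef_rot: [0.709, -0.001, -0.705, -0.001]
ft_force: [-0.1, 0.6, -4.1]
width: 0.0307
```

```bash
python3 -m pendant '0.002 0 0 0 -0.001 0;0.004 0 0 0 -0.001 0;0.004 0 0 0 -0.001 0'
```

```text
time: 16.75
ee_pos: [0.5143, 0.2865, 0.1124]
eef_rot: [0.709, -0.001, -0.706, -0.002]
ft_force: [0.2, -0.6, 4.4]
width: 0.0309
```

```bash
python3 -m pendant '-0.003 0 0 0 0 0;-0.003 0 0 0 0 0;-0.003 0 0 0 0 0;-0.003 0 0 0 0 0' 0.2
python3 -m pendant '-0.05 0 0 0 0 0;-0.15 0 0 0 0 0;-0.3 0 0 0 0 0;-0.5 0 0 0 0 0;-0.7 0 0 0 0 0;-0.7 0 0 0 0 0'
python3 -m pendant '0 0.65 -0.12 0 0 0;0 0.65 -0.12 0 0 0;0 0.65 -0.12 0 0 0;0 0.65 -0.12 0 0 0;0 0.65 -0.12 0 0 0'
python3 -m pendant '0 0.65 -0.12 0 0 0;0 0.65 -0.12 0 0 0;0 0.65 -0.12 0 0 0;0 0.65 -0.12 0 0 0;0 0.65 -0.12 0 0 0'
python3 - <<'E'
from h import *
p,d=vision.camera("wrist"); cv2.imwrite("pics/w2.png",p)
s=r.read_state();print(s["ee_pos"],s["joint_positions"],s["width"],delta([.573,-.038,.105],-np.pi/2))
E
```

```text
time: 17.15
ee_pos: [0.5136, 0.2863, 0.1121]
eef_rot: [0.708, -0.001, -0.706, -0.001]
ft_force: [-0.4, -0.1, -0.1]
width: 0.0501
time: 17.75
ee_pos: [0.5146, 0.2883, 0.2952]
eef_rot: [0.711, 0.001, -0.703, -0.003]
ft_force: [-0.3, 0.6, -0.8]
width: 0.0526
time: 18.25
ee_pos: [0.5436, 0.12, 0.2879]
eef_rot: [0.708, -0.003, -0.706, -0.003]
ft_force: [-0.0, 0.7, -1.1]
width: 0.0525
time: 18.75
ee_pos: [0.5725, -0.0409, 0.2872]
eef_rot: [0.708, -0.002, -0.706, -0.003]
ft_force: [-0.4, 0.6, -0.2]
width: 0.0519
[ 0.57227698 -0.03816112  0.28741793] [ 0.61382169  0.26437322 -0.76732859  1.41687351  0.18113037  1.5296483
 -1.71675183] 0.052613717605733926 [ 0.73   0.001 -0.001 -0.002 -0.002  0.001]
```

View pics/w2.png

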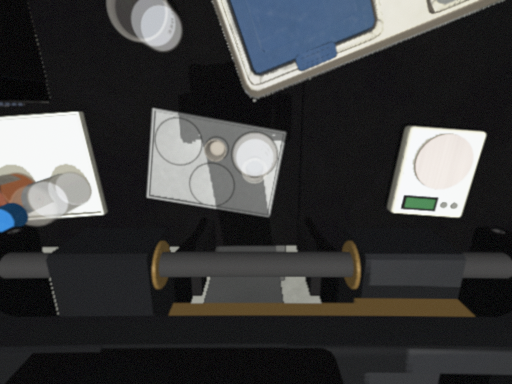

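Wrist view: both bottles stand in the tray at left. The flask's foot is at (254,154) and its mouth at about (255,172), and the cup (216,147) hasn't been touched.

```bash
python3 -c "
from h import *
print(ray('wrist',[(255,172)],.137),ray('wrist',[(254,154)],.02))"
python3 -m pendant '0.2 0.001 -0.003 -0.002 -0.002 0;0.4 0.001 -0.003 -0.002 -0.002 0;0.55 0.001 -0.003 -0.002 -0.002 0;0.65 0.001 -0.003 -0.002 -0.002 0;0.71 0.001 -0.003 -0.002 -0.002 0;0.73 0.001 -0.003 -0.002 -0.002 0;0.73 0.001 -0.003 -0.002 -0.002 0'
python3 -m pendant '0 0 0 0 0 0;0 0 0 0 0 0;0 0 0 0 0 0;0 0 0 0 0 0;0 0 0 0 0 0;0 0 0 0 0 0' -1 15
python3 -c "from h import *;print(r.read_state()['ee_pos'])"
```

```text
[[ 0.57257249 -0.03607826  0.137     ]] [[ 0.57764906 -0.03382757  0.02      ]]
time: 19.5
ee_pos: [0.5738, -0.0379, 0.1053]
eef_rot: [0.707, 0.001, -0.707, 0.0]
ft_force: [0.4, -0.3, 0.6]
width: 0.0522
time: 20.1
ee_pos: [0.5737, -0.0391, 0.1049]
eef_rot: [0.707, 0.0, -0.707, -0.0]
ft_force: [-0.2, 1.5, 1.8]
width: 0.0241
[ 0.57368395 -0.03906348  0.10494952]
```

```bash
python3 -m pendant '-0.04 0 0 0 0 0;-0.12 0 0 0 0 0;-0.24 0 0 0 0 0;-0.36 0 0 0 0 0;-0.48 0 0 0 0 0;-0.6 0 0 0 0 0;-0.68 0 0 0 0 0;-0.72 0 0 0 0 0' - 15
python3 -m pendant '0 -0.04 0 0 0 0;0 -0.12 0 0 0 0;0 -0.22 0 0 0 0;0 -0.33 0 0 0 0;0 -0.44 0 0 0 0;0 -0.55 0 0 0 0;0 -0.66 0 0 0 0;0 -0.75 0 0 0 0'
python3 -m pendant '0 -0.1 0 0 0 0;0 -0.2 0 0 0 0;0 -0.3 0 0 0 0;0 -0.4 0 0 0 0;0 -0.5 0 0 0 0;0 -0.6 0 0 0 0;0 -0.7 0 0 0 0;0 -0.76 0 0 0 0'
python3 - <<'E'
from h import *
p,d=vision.camera("scene"); crop(p,80,100,320,300,3,"pics/s3.png")
s=r.read_state();print(s["ee_pos"],s["joint_positions"],s["width"],delta([.577,.339,.103],-np.pi/2))
E
```

```text
time: 20.9
ee_pos: [0.5739, -0.0392, 0.287]
eef_rot: [0.708, 0.0, -0.706, -0.0]
ft_force: [0.5, 0.1, -0.6]
width: 0.024
time: 21.7
ee_pos: [0.5723, 0.1506, 0.2833]
eef_rot: [-0.706, -0.001, 0.708, -0.0]
ft_force: [0.4, -0.1, -1.4]
width: 0.0238
time: 22.5
ee_pos: [0.5717, 0.341, 0.283]
eef_rot: [-0.706, -0.001, 0.708, -0.001]
ft_force: [-0.2, 0.5, -1.3]
width: 0.0241
[0.57083795 0.34295044 0.28273909] [-0.07450801  0.52595427 -0.85236935  1.14754585  0.38449883  1.62606241
 -2.39825429] 0.023779432893105332 [ 0.719  0.017 -0.027  0.003  0.002  0.001]
```

View pics/s3.png

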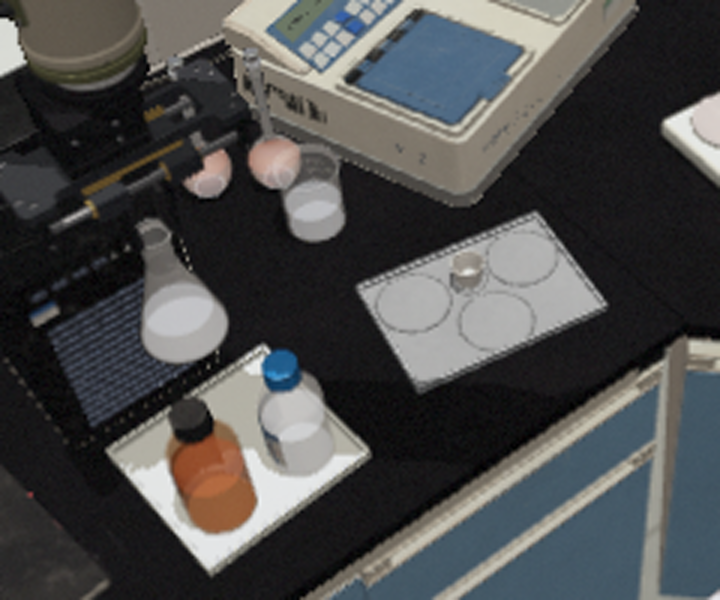

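```bash
python3 -m pendant '0 0.03 -0.026 0.003 0.002 0;0.05 0.03 -0.026 0.003 0.002 0;0.15 0.03 -0.026 0.003 0.002 0;0.2 0.03 -0.026 0.003 0.002 0;0.24 0.03 -0.026 0.003 0.002 0;0.24 0.03 -0.026 0.003 0.002 0'
python3 - <<'E'
from h import *
s=r.read_state();print(s["ee_pos"],s["joint_positions"],s["width"],delta([.577,.335,.103],-np.pi/2))
E
```

```text
time: 23.15
ee_pos: [0.5798, 0.3296, 0.2234]
eef_rot: [0.708, -0.002, -0.707, -0.002]
ft_force: [0.4, 0.0, -1.2]
width: 0.024
[0.57978585 0.3296345  0.2233757 ] [-0.03446344  0.54037976 -0.84154061  1.25576841  0.39573555  1.51017887
 -2.40061736] 0.024025432835756796 [ 0.481 -0.022  0.012 -0.004 -0.001 -0.   ]
```

```bash
python3 -m pendant '0.05 -0.02 0.01 -0.004 0 0;0.12 -0.02 0.01 -0.004 0 0;0.2 -0.02 0.01 -0.004 0 0;0.28 -0.02 0.01 -0.004 0 0;0.35 -0.02 0.01 -0.004 0 0;0.4 -0.02 0.01 -0.004 0 0;0.43 -0.02 0.01 -0.004 0 0;0.43 -0.02 0.01 -0.004 0 0'
python3 - <<'E'
from h import *
s=r.read_state();print(s["ee_pos"],s["joint_positions"],s["width"],delta([.577,.335,.103],-np.pi/2))
E
```

```text
time: 23.95
ee_pos: [0.5776, 0.3356, 0.1166]
eef_rot: [0.708, 0.001, -0.706, 0.0]
ft_force: [0.3, -0.5, -2.3]
width: 0.0236
[0.5775937  0.33564878 0.11659458] [-0.03668298  0.60590745 -0.81756051  1.39991673  0.44405069  1.32270474
 -2.4413273 ] 0.023550284029570066 [ 0.054  0.003  0.002  0.001 -0.001  0.   ]
```

```bash
python3 -m pendant '0.015 0 0 0 0 0;0.03 0 0 0 0 0;0.04 0 0 0 0 0;0.048 0 0 0 0 0;0.052 0 0 0 0 0;0.054 0 0 0 0 0;0.054 0 0 0 0 0'
python3 -m pendant '0.002 0 0 0 0 0;0.004 0 0 0 0 0;0.004 0 0 0 0 0'
```

```text
time: 24.65
ee_pos: [0.5779, 0.3358, 0.104]
eef_rot: [0.708, 0.001, -0.706, 0.0]
ft_force: [-1.2, 0.3, -1.8]
width: 0.0237
time: 24.95
ee_pos: [0.5782, 0.3359, 0.1032]
eef_rot: [0.708, 0.001, -0.706, 0.0]
ft_force: [0.5, -0.3, 0.2]
width: 0.0239
```

```bash
python3 -m pendant '0 0 0 0 0 0;0 0 0 0 0 0;0 0 0 0 0 0;0 0 0 0 0 0' 0.2
python3 -m pendant '-0.05 0 0 0 0 0;-0.15 0 0 0 0 0;-0.3 0 0 0 0 0;-0.5 0 0 0 0 0;-0.7 0 0 0 0 0;-0.7 0 0 0 0 0'
python3 -m pendant '0 0.6 0 0 0 0;0 0.6 0 0 0 0;0 0.6 0 0 0 0;0 0.6 0 0 0 0;0 0.6 0 0 0 0'
python3 -m pendant '0 0.64 0 0 0 0;0 0.64 0 0 0 0;0 0.64 0 0 0 0;0 0.64 0 0 0 0;0 0.64 0 0 0 0'
python3 - <<'E'
from h import *
p,d=vision.camera("wrist"); cv2.imwrite("pics/w3.png",p)
s=r.read_state();print(s["ee_pos"],s["joint_positions"],s["width"],delta([.5845,.0265,.1],-np.pi/2))
E
```

```text
time: 25.35
ee_pos: [0.578, 0.3358, 0.103]
eef_rot: [0.708, 0.001, -0.706, 0.0]
ft_force: [0.4, 0.3, -0.9]
width: 0.0475
time: 25.95
ee_pos: [0.5786, 0.3378, 0.2869]
eef_rot: [0.711, 0.003, -0.703, -0.002]
ft_force: [-0.6, 0.7, 0.1]
width: 0.0521
time: 26.45
ee_pos: [0.578, 0.184, 0.2789]
eef_rot: [0.709, -0.0, -0.706, -0.001]
ft_force: [0.3, 1.4, 0.8]
width: 0.0524
time: 26.95
ee_pos: [0.578, 0.025, 0.278]
eef_rot: [0.708, 0.0, -0.706, -0.0]
ft_force: [0.2, 1.1, 0.1]
width: 0.0522
[0.57781043 0.02736557 0.2780901 ] [ 0.53345991  0.29043717 -0.82019272  1.41984349  0.21047386  1.51814394
 -1.84401182] 0.051671537568868275 [ 0.712  0.005 -0.024  0.002 -0.002  0.001]
```

View pics/w3.png

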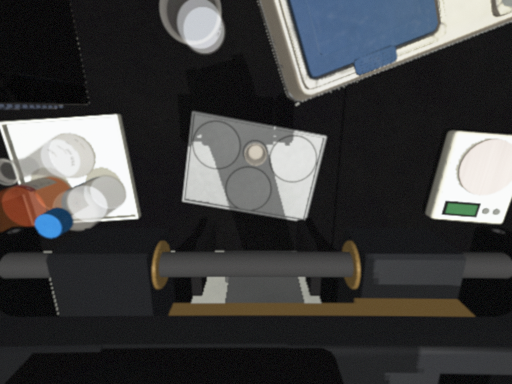

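All three stand in the tray, and the cup (256,153) is alone on the stand.

```bash
python3 -c "
from h import *
print(ray('wrist',[(256,152.5)],.033),proj('wrist',[[.5845,.0265,.035]]))"
python3 -m pendant '0.2 0.003 -0.024 0.002 -0.002 0;0.4 0.003 -0.024 0.002 -0.002 0;0.6 0.003 -0.024 0.002 -0.002 0;0.7 0.003 -0.024 0.002 -0.002 0;0.8 0.003 -0.024 0.002 -0.002 0;0.8 0.003 -0.024 0.002 -0.002 0;0.8 0.003 -0.024 0.002 -0.002 0' 0.6
python3 - <<'E'
from h import *
p,d=vision.camera("wrist"); crop(p,150,120,362,300,3,"pics/w4.png")
s=r.read_state();print(s["ee_pos"],s["width"],delta([.5845,.0265,.011],-np.pi/2),proj('wrist',[[.5845,.0265,.035]]))
E
```

```text
[[0.58913543 0.02832722 0.033     ]] [[257.13038939 155.57284729]]
time: 27.7
ee_pos: [0.5846, 0.0278, 0.0786]
eef_rot: [0.707, 0.001, -0.707, -0.0]
ft_force: [-0.4, 0.3, 1.2]
width: 0.0695
[0.58521393 0.02728746 0.07934872] 0.06950521030354527 [ 0.273  0.004  0.003  0.001 -0.001  0.001] [[257.5856152  198.29227217]]
```

View pics/w4.png

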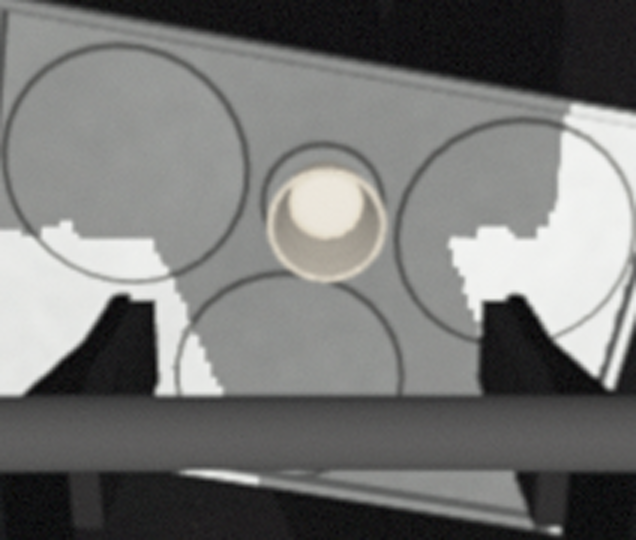

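Close view: the cup rim is centred at crop (326,222), i.e. full-frame (258.7,194), midway between the fingers.

```bash
python3 -c "
from h import *
print(ray('wrist',[(258.7,194)],.035),ray('wrist',[(257.6,187.7)],.006), ray('wrist',[(258.4,188)],.009))
for y in(-1,1):print(proj('wrist',[[.5852,.0273+y*.035,.079]]))
print(delta([.5865,.0265,.011],-np.pi/2))"
```

```text
[[0.58860444 0.02549544 0.035     ]] [[0.58628643 0.02636576 0.006     ]] [[0.58683015 0.02557797 0.009     ]]
[[303.02082902 215.57074535]]
[[210.57576179 215.47677175]]
[ 0.273  0.004 -0.005  0.001 -0.001  0.001]
```

```bash
python3 -m pendant '0.1 0.006 -0.007 0 0 0;0.18 0.006 -0.007 0 0 0;0.22 0.006 -0.007 0 0 0;0.25 0.006 -0.007 0 0 0;0.265 0.006 -0.007 0 0 0;0.27 0.006 -0.007 0 0 0;0.27 0.006 -0.007 0 0 0'
python3 -m pendant '0 0 0 0 0 0;0 0 0 0 0 0;0 0 0 0 0 0;0 0 0 0 0 0;0 0 0 0 0 0;0 0 0 0 0 0;0 0 0 0 0 0;0 0 0 0 0 0' -1 8
python3 -c "from h import *;print(r.read_state()['ee_pos'])"
```

```text
time: 28.45
ee_pos: [0.5865, 0.0237, 0.0108]
eef_rot: [0.707, -0.0, -0.707, -0.001]
ft_force: [0.0, 0.2, 0.4]
width: 0.0697
time: 29.25
ee_pos: [0.5861, 0.0236, 0.0102]
eef_rot: [-0.707, 0.0, 0.707, 0.001]
ft_force: [-0.2, -0.1, 0.7]
width: 0.0137
[0.58610986 0.02363821 0.01019625]
```

Run:
```python
from h import *
p,d=vision.camera("wrist"); crop(p,150,150,362,330,3,"pics/w5.png")
print(r.read_state()["width"])
```

```text
0.009521203005819137
```

View pics/w5.png

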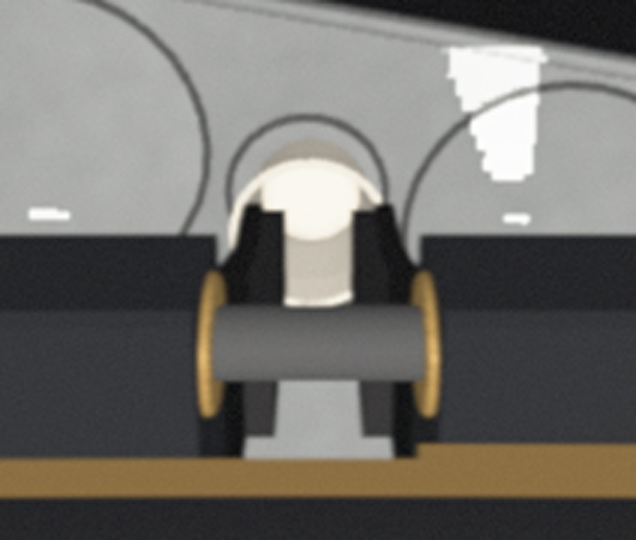

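Run:
```python
from h import *
s=r.read_state(); print(s["time"],s["width"],s["ee_pos"],s["ft_force"])
f=lambda P:((proj("wrist",P)-[150,150]+.5)*3).round(0).tolist()
c=np.array([.587,.0256])
for z,rd in((.035,.018),(.006,.014)): print("cup",z,f([[c[0]+rd,c[1],z],[c[0]-rd,c[1],z],[c[0],c[1]+rd,z],[c[0],c[1]-rd,z]]))
for z in (.010,.03,.05):
  for y in(.005,-.005): print("finger",z,y,f([[.586+.0095,.0236+y,z],[.586-.0095,.0236+y,z]]))
uv=np.array([[310,158],[320,303],[228,230],[388,230]])/3+150-.167
print(ray("wrist",uv,.035).round(4).tolist())
K,D,rv,tv=cal("wrist"); print("cam",(-cv2.Rodrigues(rv)[0].T@tv).round(3))
d=vision.camera("wrist")[1]; print(d[200:260:6,236:284:4].round(3)); print(r.read_state()["width"])
```

```text
29.3 0.009521203005819137 [0.58610005 0.02363666 0.01018486] [-0.81960845  0.5173346  -0.16381286]
cup 0.035 [[313.0, 160.0], [314.0, 309.0], [233.0, 237.0], [394.0, 237.0]]
cup 0.006 [[314.0, 137.0], [314.0, 239.0], [260.0, 189.0], [369.0, 189.0]]
finger 0.01 0.005 [[302.0, 163.0], [303.0, 233.0]]
finger 0.01 -0.005 [[342.0, 163.0], [342.0, 233.0]]
finger 0.03 0.005 [[300.0, 193.0], [301.0, 269.0]]
finger 0.03 -0.005 [[344.0, 193.0], [344.0, 269.0]]
finger 0.05 0.005 [[298.0, 229.0], [299.0, 313.0]]
finger 0.05 -0.005 [[347.0, 229.0], [347.0, 313.0]]
[[0.6053, 0.026, 0.035], [0.5703, 0.0239, 0.035], [0.5884, 0.0443, 0.035], [0.5883, 0.0088, 0.035]]
cam [0.663 0.024 0.203]
[[0.204 0.204 0.196 0.191 0.19  0.191 0.193 0.201 0.205 0.207 0.205 0.205]
 [0.206 0.177 0.178 0.179 0.204 0.203 0.177 0.178 0.187 0.208 0.207 0.207]
 [0.201 0.204 0.206 0.206 0.207 0.207 0.206 0.206 0.205 0.177 0.207 0.21 ]
 [0.173 0.174 0.206 0.207 0.208 0.208 0.208 0.208 0.206 0.173 0.172 0.211]
 [0.163 0.168 0.167 0.175 0.208 0.208 0.209 0.168 0.167 0.164 0.165 0.211]
 [0.156 0.16  0.16  0.174 0.208 0.209 0.207 0.16  0.159 0.158 0.155 0.213]
 [0.148 0.151 0.152 0.175 0.201 0.202 0.199 0.154 0.152 0.153 0.149 0.15 ]
 [0.142 0.146 0.146 0.174 0.195 0.194 0.193 0.153 0.145 0.145 0.142 0.141]
 [0.135 0.138 0.139 0.173 0.188 0.188 0.187 0.155 0.138 0.138 0.135 0.135]
 [0.087 0.088 0.087 0.087 0.086 0.087 0.087 0.087 0.086 0.087 0.087 0.087]]
0.006030596051960609
```

Run:
```python
from h import *
p,d=vision.camera("wrist"); cv2.imwrite("pics/w6.png",p); K,D,rv,tv=cal("wrist"); M=cv2.Rodrigues(rv)[0]
v,u=np.mgrid[195:262:3,225:290:3]
q=cv2.undistortPoints(np.c_[u.ravel(),v.ravel()].astype(float).reshape(-1,1,2),K,D).reshape(-1,2)
P=((np.c_[q,np.ones(len(q))]*d[v,u].reshape(-1,1))-tv)@M
b=p[v,u].max(2)
Z=P[:,2].reshape(v.shape)*1000; X=P[:,0].reshape(v.shape)*1000
for i in range(len(v)): print(v[i,0],' '.join(f"{z:4.0f}{'#' if k<70 else '.'}" for z,k in zip(Z[i],b[i])))
print(X[:,8].round(0)); s=r.read_state();print(s["width"],s["ee_pos"],s["ft_force"])
```

```text
195    7.    7.    8.    7.    9.    9.    8.    7.    8.    7.    8.    8.    9.    8.    7.    9.    7.    7.    7.    8.    7.    8.
198    8.    8.    8.    9.    8.    8.    8.   12.   16.   16.   17.   13.    9.    9.    8.    8.    8.    8.    6.    7.    7.    7.
201    8.    7.    8.    8.    8.    9.   18.   25.   25.   25.   27.   25.   21.   17.    9.    8.    9.    8.    7.    8.    7.    8.
204    7.    8.    7.    7.    8.   26.   33.   36.   36.   36.   36.   36.   34.   30.   19.    8.    9.    8.    7.    7.    7.    9.
207    7.    8.    8.    8.   31.   36.   36.  203.   10.   10.    9.   10.   35.   36.   35.   21.    8.    8.    9.    7.    7.    8.
210    8.    8.    8.   35.   35.   10.   10.   11.   10.   10.   10.   10.   11.   11.    9.   36.    8.    8.    7.    7.    8.    7.
213    8.    8.   36.   36.    9.    9.   10.   11.   10.    9.   10.   10.   10.   10.   10.   14.   35.    8.    8.    6.    8.    9.
216    8.    8.  203.   22.    9.   11.  203.   10.   11.   10.   10.   10.    9.   10.   11.   12.   34.   36.    8.    8.    8.    8.
219    8.   
[... 1536 characters left out ...]
 124#  123.  124.  124.  124.  123#  124#  123#  124#  124#  127.  131.  132#  131#
255  133#  134#  129.  125.  125.  126.  126.  125.  126.  125.  126.  125.  126.  124.  125.  126.  125.  126.  129.  132.  133#  133#
258  134#  134#  130.  126.  126.  126.  126.  126.  126.  126.  127.  126.  126.  127.  126.  126.  126.  127.  130.  131.  134#  134#
261  134#  134.  130.  127.  127.  127.  128.  127.  126.  127.  126.  127.  127.  127.  127.  128.  127.  128.  130.  132.  135#  133#
[602. 602. 603. 605. 593. 591. 588. 586. 584. 596. 596. 596. 596. 596.
 596. 595. 593. 596. 595. 619. 620. 618. 618.]
0.003612016889005331 [0.58614266 0.02364806 0.01020479] [0.18671425 0.59869173 0.09611817]
```

The depth shows the finger tips really at z≈0.040 while the reported TCP is z=0.010. The real tips are therefore about 30 mm behind the reported TCP, and the fingers shut just above the cup's rim (0.035). The cup hasn't moved. I'll rise, open, and go 27 mm deeper while watching the force.

```bash
python3 -m pendant '-0.05 0 0 0 0 0;-0.1 0 0 0 0 0;-0.1 0 0 0 0 0'
python3 -m pendant '0 -0.008 -0.006 0 0 0;0 -0.008 -0.006 0 0 0;0 -0.008 -0.006 0 0 0;0 -0.008 -0.006 0 0 0;0 -0.008 -0.006 0 0 0;0 -0.008 -0.006 0 0 0;0 -0.008 -0.006 0 0 0;0 -0.008 -0.006 0 0 0' 0.6 8
python3 -m pendant '0 0 0 0 0 0;0 0 0 0 0 0;0.03 0 0 0 0 0;0.06 0 0 0 0 0;0.09 0 0 0 0 0;0.12 0 0 0 0 0;0.14 0 0 0 0 0;0.14 0 0 0 0 0'
python3 -m pendant '0.01 0 0 0 0 0;0.02 0 0 0 0 0;0.03 0 0 0 0 0;0.03 0 0 0 0 0'
python3 - <<'E'
from h import *
p,d=vision.camera("wrist"); crop(p,150,150,362,330,3,"pics/w7.png")
s=r.read_state();print(s["ee_pos"],s["ft_force"],s["width"])
E
```

```text
time: 29.7
ee_pos: [0.5877, 0.0239, 0.0378]
eef_rot: [0.708, -0.0, -0.706, -0.001]
ft_force: [0.4, 0.3, -0.9]
width: 0.0002
time: 30.5
ee_pos: [0.5876, 0.0256, 0.0352]
eef_rot: [-0.707, 0.0, 0.707, 0.001]
ft_force: [-0.8, -0.1, -0.1]
width: 0.0569
time: 31.3
ee_pos: [0.587, 0.0257, -0.0008]
eef_rot: [-0.707, 0.0, 0.708, 0.001]
ft_force: [-0.2, 0.1, 0.6]
width: 0.0697
time: 31.7
ee_pos: [0.5874, 0.0256, -0.0076]
eef_rot: [-0.707, 0.0, 0.707, 0.001]
ft_force: [-0.8, -0.4, 0.4]
width: 0.0696
[ 0.58758054  0.02564823 -0.00737543] [-0.29611793 -0.76360246 -0.04245288] 0.06970930792797649
```

View pics/w7.png

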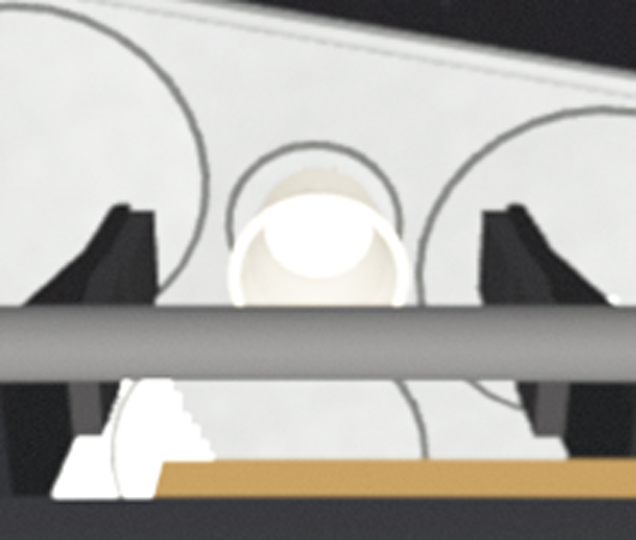

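The fingers straddle the cup, with the cup centred at crop x=320 and the fingers' middle at 318. The reported z is below 0 with no contact, which confirms the offset. I'll go a bit lower and grip.

```bash
python3 -m pendant '0.01 0 0 0 0 0;0.02 0 0 0 0 0;0.03 0 0 0 0 0;0.03 0 0 0 0 0'
python3 -m pendant '0 0 0 0 0 0;0 0 0 0 0 0;0 0 0 0 0 0;0 0 0 0 0 0;0 0 0 0 0 0;0 0 0 0 0 0;0 0 0 0 0 0;0 0 0 0 0 0' -1 8
python3 -m pendant '0 0 0 0 0 0;0 0 0 0 0 0;0 0 0 0 0 0'
python3 -c "from h import *;print(r.read_state()['ee_pos'])"
```

```text
time: 32.15
ee_pos: [0.5873, 0.0256, -0.0153]
eef_rot: [-0.707, 0.0, 0.707, 0.001]
ft_force: [-0.3, 0.7, -0.6]
width: 0.0693
time: 32.95
ee_pos: [0.5877, 0.0256, -0.0147]
eef_rot: [0.707, -0.0, -0.707, -0.001]
ft_force: [-0.6, 0.0, 0.6]
width: 0.0344
time: 33.25
ee_pos: [0.5877, 0.0256, -0.0148]
eef_rot: [-0.707, 0.0, 0.707, 0.001]
ft_force: [0.8, -0.2, 0.9]
width: 0.0345
[ 0.58766726  0.02563544 -0.0147692 ]
```

```bash
python3 -m pendant '-0.04 0 0 0 0 0;-0.1 0 0 0 0 0;-0.18 0 0 0 0 0;-0.26 0 0 0 0 0;-0.34 0 0 0 0 0;-0.42 0 0 0 0 0;-0.48 0 0 0 0 0;-0.48 0 0 0 0 0'
python3 -m pendant '0 0.05 0 0 0 0;0 0.15 0.01 0 0 0;0 0.25 0.02 0 0 0;0 0.35 0.03 0 0 0;0 0.45 0.04 0 0 0;0 0.55 0.05 0 0 0;0 0.65 0.05 0 0 0;0 0.75 0.05 0 0 0'
python3 -m pendant '0 0.1 0 0 0 0;0 0.2 0.01 0 0 0;0 0.3 0.02 0 0 0;0 0.4 0.03 0 0 0;0 0.5 0.04 0 0 0;0 0.6 0.04 0 0 0;0 0.68 0.04 0 0 0;0 0.73 0.04 0 0 0'
python3 - <<'E'
from h import *
s=r.read_state();print(s["ee_pos"],s["joint_positions"],s["width"],delta([.5645,-.346,.0155],-np.pi/2))
E
```

```text
time: 34.05
ee_pos: [0.5891, 0.0259, 0.1081]
eef_rot: [0.709, -0.0, -0.706, -0.001]
ft_force: [0.4, 0.3, -0.3]
width: 0.0345
time: 34.85
ee_pos: [0.5736, -0.1641, 0.1037]
eef_rot: [-0.706, 0.001, 0.708, 0.001]
ft_force: [1.2, 0.2, -0.6]
width: 0.0345
time: 35.65
ee_pos: [0.5633, -0.3468, 0.1037]
eef_rot: [-0.707, 0.001, 0.708, 0.002]
ft_force: [0.2, -0.2, 0.7]
width: 0.0344
[ 0.56327175 -0.34678361  0.1037177 ] [ 0.93062716  0.5494234  -0.62962228  1.43617046  0.3279594   1.26409004
 -1.30289183] 0.03441663678307226 [ 0.353 -0.003 -0.006 -0.003  0.001  0.001]
```

```bash
python3 -m pendant '0.05 0 -0.005 -0.003 0 0;0.12 0 -0.005 -0.003 0 0;0.18 0 -0.005 -0.003 0 0;0.24 0 -0.005 -0.003 0 0;0.29 0 -0.005 -0.003 0 0;0.32 0 -0.005 -0.003 0 0;0.335 0 -0.005 -0.003 0 0;0.335 0 -0.005 -0.003 0 0'
python3 - <<'E'
from h import *
p,d=vision.camera("wrist"); crop(p,130,130,382,330,3,"pics/w8.png")
s=r.read_state();print(s["ee_pos"],s["ft_force"],s["width"],delta([.5645,-.346,.0155],-np.pi/2))
E
```

```text
time: 36.45
ee_pos: [0.5657, -0.3442, 0.0209]
eef_rot: [-0.707, -0.001, 0.707, -0.001]
ft_force: [0.2, -0.6, -0.7]
width: 0.0341
[ 0.56599224 -0.34440199  0.02145705] [ 0.43073345 -0.17281603  0.32882184] 0.03439784940694788 [ 0.024  0.006  0.006  0.002 -0.     0.   ]
```

View pics/w8.png

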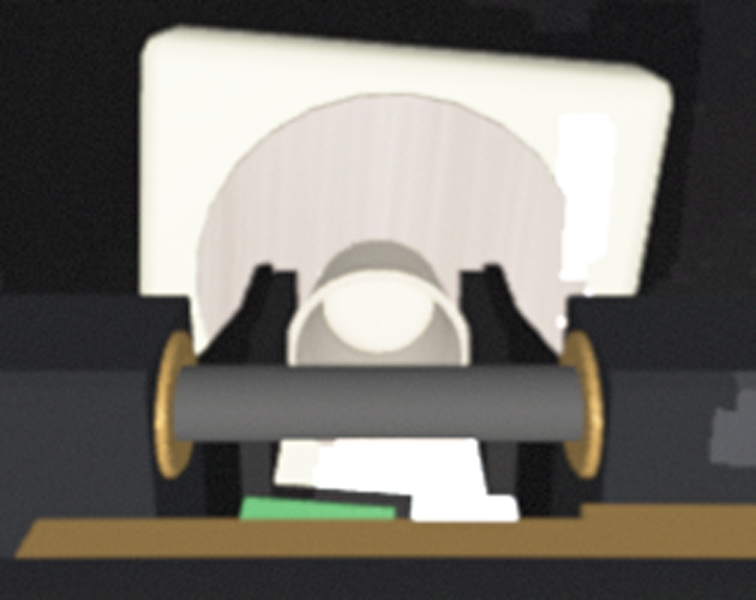

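```bash
python3 -c "
from h import *
g=lambda a:np.array(a)/3+130-.167
print(ray('wrist',g([(385,93)]),.036), ray('wrist',g([(197,255),(566,255)]),.036), ray('wrist',g([(379,240),(379,270)]),.045))"
python3 -m pendant '0.006 0.004 0.004 0 0 0;0.012 0.004 0.004 0 0 0;0.018 0.004 0.004 0 0 0;0.022 0.004 0.004 0 0 0;0.022 0.004 0.004 0 0 0'
python3 -m pendant '0.002 0 0 0 0 0;0.004 0 0 0 0 0;0.004 0 0 0 0 0'
```

```text
[[ 0.61061368 -0.34512681  0.036     ]] [[ 0.57237745 -0.30155517  0.036     ]
 [ 0.57260207 -0.38738766  0.036     ]] [[ 0.57958067 -0.34388482  0.045     ]
 [ 0.57247711 -0.34390292  0.045     ]]
time: 37.0
ee_pos: [0.5647, -0.3453, 0.0155]
eef_rot: [-0.707, -0.001, 0.707, -0.001]
ft_force: [0.8, -0.5, -0.6]
width: 0.0343
time: 37.3
ee_pos: [0.565, -0.3453, 0.0152]
eef_rot: [0.707, 0.001, -0.707, 0.001]
ft_force: [-2.2, 0.3, 4.7]
width: 0.0344
```

```bash
python3 -m pendant '-0.002 0 0 0 0 0;-0.002 0 0 0 0 0;-0.002 0 0 0 0 0;-0.002 0 0 0 0 0;-0.002 0 0 0 0 0' 0.5
python3 -m pendant '-0.04 0 0 0 0 0;-0.1 0 0 0 0 0;-0.2 0 0 0 0 0;-0.4 0 0 0 0 0;-0.6 0 0 0 0 0;-0.8 0 0 0 0 0;-0.8 0 0 0 0 0;-0.8 0 0 0 0 0'
python3 - <<'E'
from h import *
p,d=vision.camera("wrist"); cv2.imwrite("pics/w9.png",p)
s=r.read_state();print(s["ee_pos"],s["width"],delta([.578,.3355,.29],-np.pi/2))
E
```

```text
time: 37.8
ee_pos: [0.5647, -0.3453, 0.015]
eef_rot: [-0.707, -0.001, 0.707, -0.001]
ft_force: [1.3, 0.3, -0.2]
width: 0.0629
time: 38.6
ee_pos: [0.5656, -0.3456, 0.2179]
eef_rot: [0.708, 0.001, -0.706, 0.002]
ft_force: [0.3, -0.4, -1.2]
width: 0.0653
[ 0.56477745 -0.34541099  0.2159082 ] 0.0653518234359579 [-2.960e-01 -2.724e+00 -6.100e-02  2.000e-03 -0.000e+00  0.000e+00]
```

View pics/w9.png

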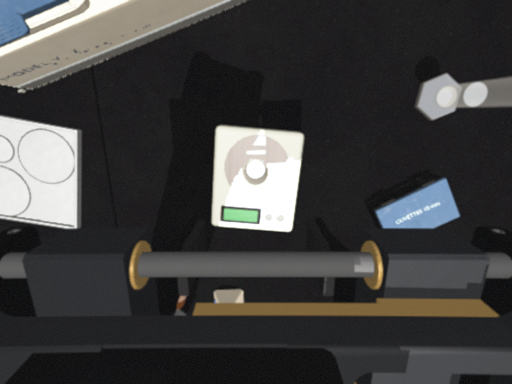

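The cup stands upright on the pan at (256,168). Now I'll return the flask, gripping about 20 mm deeper this time.

```bash
python3 -m pendant '-0.2 0 0 0 0 0;-0.3 -0.15 0 0 0 0;-0.3 -0.35 0 0 0 0;-0.3 -0.55 0 0 0 0;-0.3 -0.75 0 0 0 0;-0.3 -0.9 0 0 0 0;-0.3 -0.9 0 0 0 0' 0.2
python3 -m pendant '0 -0.2 -0.03 0 0 0;0 -0.4 -0.03 0 0 0;0 -0.6 -0.03 0 0 0;0 -0.8 -0.03 0 0 0;0 -0.9 -0.03 0 0 0;0 -0.9 -0.03 0 0 0'
python3 -m pendant '0 -0.2 -0.03 0 0 0;0 -0.4 -0.03 0 0 0;0 -0.6 -0.03 0 0 0;0 -0.8 -0.03 0 0 0;0 -0.92 -0.03 0 0 0;0 -0.92 -0.03 0 0 0;0 -0.92 -0.03 0 0 0'
python3 - <<'E'
from h import *
s=r.read_state();print(s["ee_pos"],s["joint_positions"],s["width"],delta([.5782,.3358,.083],-np.pi/2))
E
```

```text
time: 39.35
ee_pos: [0.5638, -0.1135, 0.2901]
eef_rot: [-0.707, -0.005, 0.707, -0.003]
ft_force: [0.6, 0.3, 0.4]
width: 0.0521
time: 39.95
ee_pos: [0.5696, 0.109, 0.2896]
eef_rot: [-0.706, -0.004, 0.708, -0.003]
ft_force: [-0.0, -0.3, -0.2]
width: 0.0522
time: 40.65
ee_pos: [0.5781, 0.3338, 0.2893]
eef_rot: [-0.706, -0.001, 0.708, -0.001]
ft_force: [0.8, -0.4, 0.3]
width: 0.0524
[0.57813212 0.33375077 0.28932473] [-0.05037693  0.53684602 -0.88015308  1.12866768  0.40541554  1.64568244
 -2.39160161] 0.05244090290659172 [ 0.825 -0.009 -0.002  0.002  0.001 -0.   ]
```

```bash
python3 -m pendant '0.2 -0.009 -0.002 0.002 0 0;0.4 -0.009 -0.002 0.002 0 0;0.55 -0.009 -0.002 0.002 0 0;0.65 -0.009 -0.002 0.002 0 0;0.74 -0.009 -0.002 0.002 0 0;0.8 -0.009 -0.002 0.002 0 0;0.825 -0.009 -0.002 0.002 0 0;0.825 -0.009 -0.002 0.002 0 0'
python3 -c "from h import *;print(delta([.5782,.3358,.083],-np.pi/2))"
python3 -m pendant '0 0 0 0 0 0;0 0 0 0 0 0;0 0 0 0 0 0;0 0 0 0 0 0;0 0 0 0 0 0;0 0 0 0 0 0;0 0 0 0 0 0' -1 15
python3 -c "from h import *;print(r.read_state()['ee_pos'])"
```

```text
time: 41.45
ee_pos: [0.5787, 0.3358, 0.0841]
eef_rot: [-0.707, 0.0, 0.707, 0.001]
ft_force: [1.0, 0.9, 0.8]
width: 0.0521
[ 0.004 -0.     0.002 -0.001  0.     0.   ]
time: 42.15
ee_pos: [0.5786, 0.3368, 0.0849]
eef_rot: [0.707, 0.0, -0.707, -0.0]
ft_force: [0.2, -2.1, 3.9]
width: 0.0265
[0.57864326 0.33681138 0.08487299]
```

```bash
python3 -m pendant '-0.04 0 0 0 0 0;-0.12 0 0 0 0 0;-0.24 0 0 0 0 0;-0.36 0 0 0 0 0;-0.48 0 0 0 0 0;-0.6 0 0 0 0 0;-0.7 0 0 0 0 0;-0.74 0 0 0 0 0' - 15
python3 -m pendant '0 0.04 0 0 0 0;0 0.12 0 0 0 0;0 0.22 0 0 0 0;0 0.33 0 0 0 0;0 0.44 0 0 0 0;0 0.55 0 0 0 0;0 0.66 0 0 0 0;0 0.76 0 0 0 0'
python3 -m pendant '0 0.1 0 0 0 0;0 0.2 0 0 0 0;0 0.3 0.01 0 0 0;0 0.4 0.01 0 0 0;0 0.5 0.01 0 0 0;0 0.6 0.01 0 0 0;0 0.68 0.01 0 0 0;0 0.74 0.01 0 0 0'
python3 - <<'E'
from h import *
s=r.read_state();print(s["ee_pos"],s["width"],delta([.5743,-.039,.087],-np.pi/2))
E
```

```text
time: 42.95
ee_pos: [0.5785, 0.3376, 0.2724]
eef_rot: [0.708, 0.001, -0.706, -0.001]
ft_force: [0.4, 0.4, -1.0]
width: 0.0266
time: 43.75
ee_pos: [0.5776, 0.144, 0.2673]
eef_rot: [-0.706, 0.001, 0.708, 0.0]
ft_force: [0.1, -0.5, -1.4]
width: 0.0269
time: 44.55
ee_pos: [0.5748, -0.0409, 0.2674]
eef_rot: [-0.706, 0.001, 0.708, 0.001]
ft_force: [-0.7, -0.2, -2.9]
width: 0.0269
[ 0.57475138 -0.04086477  0.26735114] 0.02686031028998943 [ 0.721 -0.007 -0.    -0.002  0.002  0.   ]
```

```bash
python3 -m pendant '0.08 -0.004 0 -0.002 0.001 0;0.2 -0.004 0 -0.002 0.001 0;0.32 -0.004 0 -0.002 0.001 0;0.44 -0.004 0 -0.002 0.001 0;0.54 -0.004 0 -0.002 0.001 0;0.61 -0.004 0 -0.002 0.001 0;0.66 -0.004 0 -0.002 0.001 0;0.66 -0.004 0 -0.002 0.001 0'
python3 - <<'E'
from h import *
s=r.read_state();print(s["ee_pos"],s["ft_force"],s["width"],delta([.5743,-.039,.087],-np.pi/2))
E
```

```text
time: 45.35
ee_pos: [0.5743, -0.0373, 0.1021]
eef_rot: [-0.706, -0.001, 0.708, -0.001]
ft_force: [-0.7, -1.1, -1.9]
width: 0.0268
[ 0.57427723 -0.03727565  0.10207859] [-0.65745884 -1.08596271 -1.92518795] 0.02677206231791654 [ 0.06   0.007 -0.     0.002  0.001  0.001]
```

```bash
python3 -m pendant '0.02 0.006 0 0.001 0 0;0.035 0.006 0 0.001 0 0;0.045 0.006 0 0.001 0 0;0.052 0.006 0 0.001 0 0;0.056 0.006 0 0.001 0 0;0.06 0.006 0 0.001 0 0;0.06 0.006 0 0.001 0 0'
python3 -m pendant '0.002 0 0 0 0 0;0.004 0 0 0 0 0;0.004 0 0 0 0 0'
```

```text
time: 46.05
ee_pos: [0.5758, -0.0385, 0.0892]
eef_rot: [0.708, 0.001, -0.707, 0.0]
ft_force: [0.3, -0.3, -1.9]
width: 0.0268
time: 46.35
ee_pos: [0.5758, -0.0386, 0.0881]
eef_rot: [0.708, 0.001, -0.707, 0.0]
ft_force: [0.7, -0.8, -1.1]
width: 0.0265
```

```bash
python3 -m pendant '0.002 0 0.004 0 0 0;0.004 0 0.004 0 0 0;0.005 0 0.004 0 0 0;0.005 0 0.004 0 0 0'
```

```text
time: 46.75
ee_pos: [0.5749, -0.0386, 0.0869]
eef_rot: [0.708, 0.001, -0.707, 0.0]
ft_force: [-0.1, -0.0, -1.7]
width: 0.0269
```

```bash
python3 -m pendant '0.002 0 0 0 0 0;0.004 0 0 0 0 0;0.004 0 0 0 0 0'
```

```text
time: 47.05
ee_pos: [0.5754, -0.0388, 0.0867]
eef_rot: [0.708, 0.0, -0.706, 0.0]
ft_force: [-1.0, -1.8, 5.8]
width: 0.0267
```

```bash
python3 -m pendant '-0.003 0 0 0 0 0;-0.003 0 0 0 0 0;-0.003 0 0 0 0 0;-0.003 0 0 0 0 0;-0.003 0 0 0 0 0' 0.2
python3 -m pendant '-0.05 0 0 0 0 0;-0.15 0 0 0 0 0;-0.3 0 0 0 0 0;-0.5 0 0 0 0 0;-0.7 0 0 0 0 0;-0.8 0 0 0 0 0;-0.8 0 0 0 0 0'
python3 -m pendant '0 -0.2 0.04 0 0 0;0 -0.4 0.08 0 0 0;0 -0.6 0.12 0 0 0;0 -0.65 0.12 0 0 0;0 -0.65 0.12 0 0 0'
python3 -m pendant '0 -0.2 0.04 0 0 0;0 -0.4 0.08 0 0 0;0 -0.6 0.12 0 0 0;0 -0.65 0.12 0 0 0;0 -0.65 0.12 0 0 0'
python3 - <<'E'
from h import *
p,d=vision.camera("scene"); crop(p,80,100,380,300,2.5,"pics/s4.png")
s=r.read_state();print(s["ee_pos"],s["joint_positions"],s["width"],delta([.5138,.2863,.094],-np.pi/2))
E
```

```text
time: 47.55
ee_pos: [0.5747, -0.0386, 0.0865]
eef_rot: [0.708, 0.001, -0.707, 0.0]
ft_force: [-0.2, -0.1, -0.8]
width: 0.0509
time: 48.25
ee_pos: [0.5761, -0.0381, 0.2918]
eef_rot: [0.71, 0.001, -0.704, 0.001]
ft_force: [-0.0, 0.5, -0.8]
width: 0.0526
time: 48.75
ee_pos: [0.543, 0.1273, 0.2869]
eef_rot: [0.708, 0.003, -0.707, 0.002]
ft_force: [1.4, 0.5, -0.0]
width: 0.052
time: 49.25
ee_pos: [0.5132, 0.288, 0.2864]
eef_rot: [0.707, 0.002, -0.707, 0.001]
ft_force: [-0.6, -1.5, 1.0]
width: 0.0522
[0.51416544 0.28587014 0.28630113] [ 0.15331393  0.35880191 -0.97000099  1.3707202   0.29389358  1.5617395
 -2.35681977] 0.052216549649789966 [ 0.769 -0.001  0.002  0.001 -0.     0.   ]
```

View pics/s4.png

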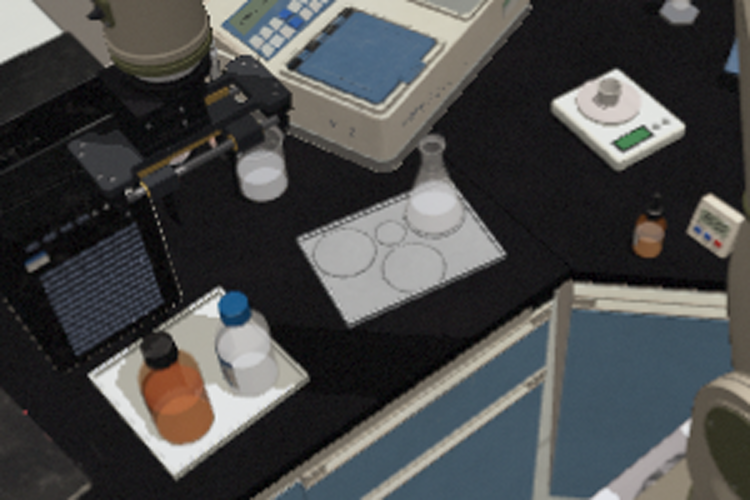

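The flask is back on its place and upright (435,205), the cup is on the pan (608,92), and the bottles stand in the tray. Next is the clear bottle.

```bash
python3 -m pendant '0.2 -0.001 0.002 0 0 0;0.4 -0.001 0.002 0 0 0;0.55 -0.001 0.002 0 0 0;0.65 -0.001 0.002 0 0 0;0.72 -0.001 0.002 0 0 0;0.77 -0.001 0.002 0 0 0;0.77 -0.001 0.002 0 0 0'
python3 -c "from h import *;print(delta([.5138,.2863,.094],-np.pi/2))"
python3 -m pendant '0 0 0 0 0 0;0 0 0 0 0 0;0 0 0 0 0 0;0 0 0 0 0 0;0 0 0 0 0 0;0 0 0 0 0 0;0 0 0 0 0 0' -1 30
python3 -c "from h import *;print(r.read_state()['ee_pos'])"
```

```text
time: 50.0
ee_pos: [0.5141, 0.2841, 0.0928]
eef_rot: [-0.707, 0.001, 0.707, 0.0]
ft_force: [-1.4, -0.2, 0.8]
width: 0.0522
[-0.005 -0.009  0.001 -0.001  0.    -0.001]
time: 50.7
ee_pos: [0.5144, 0.2867, 0.0951]
eef_rot: [0.708, 0.001, -0.706, 0.0]
ft_force: [-0.5, -1.5, 6.5]
width: 0.0321
[0.51442123 0.28666464 0.09512485]
```

```bash
python3 -m pendant '-0.04 0 0 0 0 0;-0.12 0 0 0 0 0;-0.24 0 0 0 0 0;-0.36 0 0 0 0 0;-0.48 0 0 0 0 0;-0.6 0 0 0 0 0;-0.68 0 0 0 0 0;-0.72 0 0 0 0 0' - 30
python3 -m pendant '0 0.04 -0.02 0 0 0;0 0.14 -0.06 0 0 0;0 0.26 -0.11 0 0 0;0 0.38 -0.16 0 0 0;0 0.5 -0.21 0 0 0;0 0.6 -0.25 0 0 0;0 0.7 -0.29 0 0 0;0 0.77 -0.33 0 0 0'
python3 -m pendant '0.05 0 0 0 0 0;0.15 0 0 0 0 0;0.25 0 0 0 0 0;0.35 0 0 0 0 0;0.45 0 0 0 0 0;0.53 0 0 0 0 0;0.6 0 0 0 0 0;0.6 0 0 0 0 0'
python3 - <<'E'
from h import *
s=r.read_state();print(s["ee_pos"],s["joint_positions"],s["ft_force"],s["width"],delta([.5965,.0934,.0971],-np.pi/2))
E
```

```text
time: 51.5
ee_pos: [0.5136, 0.2869, 0.2762]
eef_rot: [0.708, 0.001, -0.706, 0.0]
ft_force: [0.5, 0.0, -4.9]
width: 0.0323
time: 52.3
ee_pos: [0.5966, 0.0905, 0.2725]
eef_rot: [-0.707, 0.001, 0.707, 0.0]
ft_force: [0.7, -0.2, -4.9]
width: 0.0321
time: 53.1
ee_pos: [0.5943, 0.094, 0.1208]
eef_rot: [-0.706, -0.001, 0.709, -0.001]
ft_force: [-1.7, -0.1, -4.7]
width: 0.0317
[0.59434532 0.0939749  0.12078789] [ 0.4305799   0.46974921 -0.8599653   1.57918199  0.36564788  1.26669941
 -2.05635044] [-1.71589446 -0.06030658 -4.66744835] 0.03167428367788161 [ 0.095  0.002 -0.009  0.002  0.003  0.   ]
```

```bash
python3 -m pendant '0.03 0 -0.004 0 0.002 0;0.06 0 -0.004 0 0.002 0;0.075 0 -0.004 0 0.002 0;0.085 0 -0.004 0 0.002 0;0.092 0 -0.004 0 0.002 0;0.096 0 -0.004 0 0.002 0;0.096 0 -0.004 0 0.002 0'
python3 -m pendant '0.003 0 0 0 0 0;0.006 0 0 0 0 0;0.006 0 0 0 0 0'
```

```text
time: 53.8
ee_pos: [0.5977, 0.0942, 0.1004]
eef_rot: [0.709, 0.001, -0.705, 0.0]
ft_force: [0.2, -0.1, -4.1]
width: 0.0322
time: 54.1
ee_pos: [0.5976, 0.0941, 0.0987]
eef_rot: [0.709, 0.001, -0.706, 0.0]
ft_force: [-0.3, 0.4, -4.0]
width: 0.0322
```

```bash
python3 -m pendant '0.003 0 0.003 0 -0.001 0;0.005 0 0.003 0 -0.001 0;0.007 0 0.003 0 -0.001 0;0.007 0 0.003 0 -0.001 0'
python3 -m pendant '0.002 0 0 0 0 0;0.004 0 0 0 0 0;0.004 0 0 0 0 0'
```

```text
time: 54.5
ee_pos: [0.597, 0.0942, 0.0972]
eef_rot: [0.708, 0.001, -0.706, 0.0]
ft_force: [-1.0, -0.7, -2.2]
width: 0.0321
time: 54.8
ee_pos: [0.5975, 0.0943, 0.0972]
eef_rot: [0.709, 0.001, -0.706, 0.0]
ft_force: [-2.7, -1.0, 6.2]
width: 0.032
```

```bash
python3 -m pendant '-0.003 0 0 0 0 0;-0.003 0 0 0 0 0;-0.003 0 0 0 0 0;-0.003 0 0 0 0 0;-0.003 0 0 0 0 0' 0.3
python3 -m pendant '-0.05 0 0 0 0 0;-0.15 0 0 0 0 0;-0.3 0 0 0 0 0;-0.5 0 0 0 0 0;-0.7 0 0 0 0 0;-0.8 0 0 0 0 0;-0.8 0 0 0 0 0'
python3 -m pendant '0 -0.2 0.06 0 0 0;0 -0.4 0.12 0 0 0;0 -0.57 0.177 0 0 0;0 -0.57 0.177 0 0 0;0 -0.57 0.177 0 0 0'
python3 -m pendant '0 -0.2 0.06 0 0 0;0 -0.4 0.12 0 0 0;0 -0.57 0.177 0 0 0;0 -0.57 0.177 0 0 0;0 -0.57 0.177 -0.1 0 0;0 -0.57 0.177 -0.2 0 0;0 -0.57 0.177 -0.2 0 0'
python3 - <<'E'
from h import *
s=r.read_state();print(s["ee_pos"],s["joint_positions"],s["width"],delta([.509,.3797,.103],-np.pi/2+.3))
E
```

```text
time: 55.3
ee_pos: [0.5968, 0.0942, 0.0967]
eef_rot: [0.708, 0.001, -0.706, 0.0]
ft_force: [-0.1, -0.8, -0.3]
width: 0.0555
time: 56.0
ee_pos: [0.5976, 0.0951, 0.3021]
eef_rot: [0.711, 0.001, -0.704, -0.0]
ft_force: [0.2, 0.7, -0.3]
width: 0.0564
time: 56.5
ee_pos: [0.551, 0.2377, 0.2967]
eef_rot: [0.708, 0.002, -0.706, 0.001]
ft_force: [0.5, -1.4, -0.2]
width: 0.0566
time: 57.2
ee_pos: [0.5086, 0.3773, 0.2962]
eef_rot: [0.7, 0.106, -0.698, 0.106]
ft_force: [0.1, -0.2, 0.7]
width: 0.0567
[0.50858854 0.37733596 0.29622547] [-0.04285232  0.48791681 -1.00813706  1.22356939  0.41048693  1.6348648
 -2.23439761] 0.0566791668418392 [ 0.773 -0.009 -0.003  0.001 -0.001 -0.   ]
```

```bash
python3 -m pendant '0.2 -0.009 -0.003 0 0 0;0.4 -0.009 -0.003 0 0 0;0.55 -0.009 -0.003 0 0 0;0.65 -0.009 -0.003 0 0 0;0.72 -0.009 -0.003 0 0 0;0.765 -0.009 -0.003 0 0 0;0.765 -0.009 -0.003 0 0 0'
python3 -m pendant '0 0 0 0 0 0;0 0 0 0 0 0;0 0 0 0 0 0;0 0 0 0 0 0;0 0 0 0 0 0;0 0 0 0 0 0;0 0 0 0 0 0' -1 30
python3 -c "from h import *;print(r.read_state()['ee_pos'])"
```

```text
time: 57.9
ee_pos: [0.5081, 0.3807, 0.1047]
eef_rot: [0.7, 0.105, -0.699, 0.105]
ft_force: [0.5, 0.1, 0.4]
width: 0.0564
time: 58.6
ee_pos: [0.5089, 0.3811, 0.1063]
eef_rot: [0.701, 0.106, -0.698, 0.106]
ft_force: [0.8, -3.0, 5.1]
width: 0.0342
[0.50889568 0.38112063 0.10629801]
```

```bash
python3 -m pendant '-0.04 0 0 0 0 0;-0.12 0 0 0 0 0;-0.24 0 0 0 0 0;-0.36 0 0 0 0 0;-0.48 0 0 0 0 0;-0.6 0 0 0 0 0;-0.68 0 0 0 0 0;-0.72 0 0 0 0 0' - 30
python3 -m pendant '0 0 0 0.05 0 0;0 0 0 0.11 0 0;0 0 0 0.17 0 0;0 0 0 0.2 0 0;0 0 0 0.2 0 0'
python3 -m pendant '0 0.03 0 0 0 0;0 0.1 0 0 0 0;0 0.2 -0.01 0 0 0;0 0.3 -0.02 0 0 0;0 0.4 -0.02 0 0 0;0 0.5 -0.02 0 0 0;0 0.6 -0.02 0 0 0;0 0.7 -0.02 0 0 0'
python3 -m pendant '0 0.1 0 0 0 0;0 0.2 -0.01 0 0 0;0 0.3 -0.02 0 0 0;0 0.4 -0.03 0 0 0;0 0.5 -0.03 0 0 0;0 0.58 -0.03 0 0 0;0 0.63 -0.03 0 0 0;0 0.66 -0.03 0 0 0'
python3 - <<'E'
from h import *
s=r.read_state();print(s["ee_pos"],s["ft_force"],s["width"],delta([.5212,.0405,.1083],-np.pi/2))
E
```

```text
time: 59.4
ee_pos: [0.5071, 0.382, 0.2872]
eef_rot: [0.7, 0.107, -0.698, 0.106]
ft_force: [0.6, 0.5, -6.2]
width: 0.0338
time: 59.9
ee_pos: [0.507, 0.3811, 0.2845]
eef_rot: [0.708, 0.0, -0.707, 0.0]
ft_force: [0.9, -0.4, -6.1]
width: 0.0337
time: 60.7
ee_pos: [0.5123, 0.2047, 0.285]
eef_rot: [0.708, 0.001, -0.706, 0.001]
ft_force: [-0.1, -1.0, -6.1]
width: 0.0346
time: 61.5
ee_pos: [0.5202, 0.0401, 0.2851]
eef_rot: [0.708, 0.0, -0.706, 0.0]
ft_force: [0.3, 0.2, -5.2]
width: 0.0339
[0.52020033 0.04013158 0.28506457] [ 0.30702905  0.16809002 -5.2071183 ] 0.033901615148378327 [ 0.707 -0.001 -0.002  0.001 -0.002  0.   ]
```

```bash
python3 -m pendant '0.05 0 -0.002 0 -0.001 0;0.15 0 -0.002 0 -0.001 0;0.27 0 -0.002 0 -0.001 0;0.38 0 -0.002 0 -0.001 0;0.48 0 -0.002 0 -0.001 0;0.56 0 -0.002 0 -0.001 0;0.62 0 -0.002 0 -0.001 0;0.62 0 -0.002 0 -0.001 0'
python3 - <<'E'
from h import *
s=r.read_state();print(s["ee_pos"],s["ft_force"],s["width"],delta([.5212,.0405,.1083],-np.pi/2))
E
```

```text
time: 62.3
ee_pos: [0.5199, 0.0422, 0.128]
eef_rot: [-0.706, -0.002, 0.708, -0.001]
ft_force: [0.0, -0.2, -5.5]
width: 0.0338
[0.51987689 0.04221935 0.12803545] [ 0.02127134 -0.15219967 -5.49837534] 0.0338176883657056 [ 0.079  0.007 -0.005  0.002  0.001  0.001]
```

```bash
python3 -m pendant '0.03 0.004 -0.002 0.001 0 0;0.05 0.004 -0.002 0.001 0 0;0.065 0.004 -0.002 0.001 0 0;0.075 0.004 -0.002 0.001 0 0;0.082 0.004 -0.002 0.001 0 0;0.086 0.004 -0.002 0.001 0 0;0.086 0.004 -0.002 0.001 0 0'
python3 -m pendant '0.003 0 0 0 0 0;0.006 0 0 0 0 0;0.006 0 0 0 0 0'
```

```text
time: 63.0
ee_pos: [0.522, 0.0405, 0.1088]
eef_rot: [0.708, 0.0, -0.707, -0.0]
ft_force: [-0.7, 0.3, -5.8]
width: 0.0337
time: 63.3
ee_pos: [0.5228, 0.0404, 0.1081]
eef_rot: [0.708, 0.0, -0.706, -0.0]
ft_force: [-0.7, -1.3, 4.0]
width: 0.034
```

Touchdown. I'll release, retreat up and to the robot's right, then check.

```bash
python3 -m pendant '-0.003 0 0 0 0 0;-0.003 0 0 0 0 0;-0.003 0 0 0 0 0;-0.003 0 0 0 0 0;-0.003 0 0 0 0 0' 0.3
python3 -m pendant '-0.05 0 0 0 0 0;-0.15 0 0 0 0 0;-0.3 0 0 0 0 0;-0.5 0 0 0 0 0;-0.7 0 0 0 0 0;-0.9 0 0 0 0 0;-0.9 0 0 0 0 0'
python3 - <<'E'
from h import *
p,d=vision.camera("top"); crop(p,180,145,400,235,3.4,"pics/t2.png"); cv2.imwrite("pics/top2.png",p)
q,_=vision.camera("scene"); cv2.imwrite("pics/scene2.png",q)
o=cv2.imread("pics/top0.png"); oq=cv2.imread("pics/scene0.png")
a=np.hstack([oq[120:230,150:290],q[120:230,150:290]]); b=np.hstack([o[145:235,180:320],p[145:235,180:320]]); e=np.hstack([q[100:210,270:410],p[145:255,300:440]])
cv2.imwrite("pics/cmp.png",cv2.resize(np.vstack([a,b]),None,fx=2.8,fy=2.8,interpolation=cv2.INTER_CUBIC))
s=r.read_state();print(s["ee_pos"],s["ft_force"],s["width"])
# cap centroids before/after
for n,A,B in(("top",o,p),("scene",oq,q)):
  for I in(A,B):
    h=cv2.cvtColor(I,cv2.COLOR_BGR2HSV); x0,y0,x1,y1=(180,145,285,230) if n=="top" else (200,160,290,220); h=h[y0:y1,x0:x1]
    bl=np.argwhere((h[...,0]>95)&(h[...,0]<120)&(h[...,1]>120)&(h[...,2]>80)); am=np.argwhere((h[...,0]<15)&(h[...,1]>130)&(h[...,2]>70))
    print(n,"blue",bl.mean(0).round(2),len(bl),"amber",am.mean(0).round(2),len(am))
E
```

```text
time: 63.8
ee_pos: [0.5219, 0.0405, 0.108]
eef_rot: [0.708, 0.0, -0.707, -0.0]
ft_force: [0.5, 0.8, 1.1]
width: 0.0557
time: 64.5
ee_pos: [0.5236, 0.0414, 0.3405]
eef_rot: [0.711, 0.001, -0.703, -0.0]
ft_force: [0.8, 0.5, -0.4]
width: 0.0566
[0.52199474 0.04066922 0.33464977] [ 0.0847986   0.08010782 -1.15035232] 0.056666506980169694
top blue [16.84 25.47] 135 amber [53.87 49.6 ] 356
top blue [nan nan] 0 amber [nan nan] 0
scene blue [12.08 13.56] 124 amber [38.4  43.54] 502
scene blue [12.44 13.15] 112 amber [37.58 43.  ] 515<stdin>:13: RuntimeWarning: Mean of empty slice.
  ret = um.true_divide(
```

View pics/cmp.png

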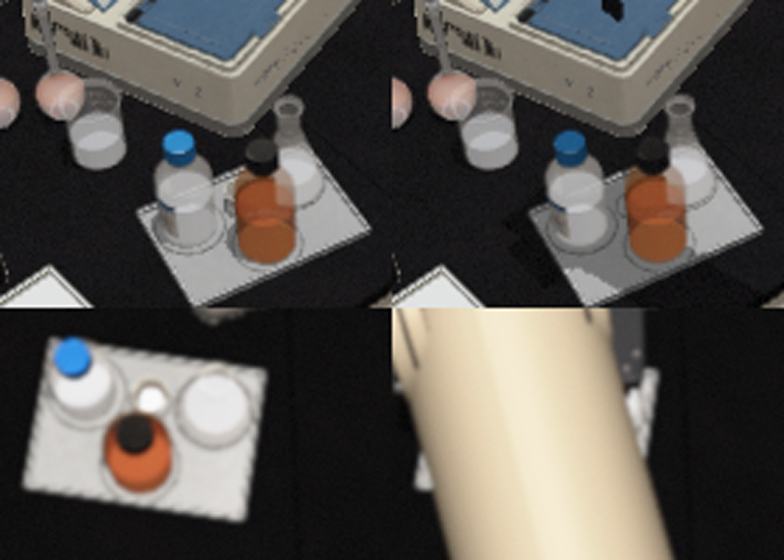

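Before/after views: all three stand upright on their rings and the cap centroids moved less than 1 px (about 2 mm). The beaker hasn't moved. Handing in.

```bash
python3 -c "
from bench import close_job
print(close_job())"
```

```text
the job is handed in; nothing more can be done
None
```

I moved the amber bottle, clear bottle and flask into the side tray. I then set the cup on the balance pan and put all three back on their places on the stand. The job was handed in at about 65 s of the 144 s allowed; no verdict was reported.

**What the last checks showed**
- **Bottles and flask:** In the scene view, the cap and amber centroids are within 1 px (about 2 mm) of where they started. All three stand upright on their rings. I judged the flask by eye only; its gripper position at release was within about 2 mm of where I first picked it up.
- **Cup:** It stood upright on the pan at 49 s. I released it within 1 mm of the pan centre measured from the wrist image.
- **Bystanders:** The beaker looks unmoved in the last view. I did not measure the dropper bottle and timer at the end, but the arm never worked at their height near them.
- **Robot:** The gripper was open, about 0.33 m up and touching nothing at hand-in.

**What failed or disagreed**
- **Finger tips:** The real tips were about 30 mm behind the reported tool point. My first attempt on the cup closed just above its rim without moving it, and I mended it by going about 26 mm deeper. The first grips on the bottles and flask were shallow for the same reason but held.
- **Top camera:** The arm blocked its final view, so that before/after check gave no result.

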